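Cross-stack a carton layer from the loading deck

ROBOT

A 7-joint arm with a two-finger parallel gripper is mounted at the origin on a cart in front of the work surface, level with it; the furniture and walls round the work are solid. World frame = base frame: x ahead of the robot, y to its left, z up, the work surface at z = 0. Lengths are in mm, angles in rad, forces in N, time in s.
With the tool pointing down it reaches from about 350 to 900 mm from the base axis. Payload 7.2 kg.
Tool frame: the origin (TCP) lies at the very end of the fingers, on their centre line; the grasp point (between the pads) lies behind it (ctrl.grip_point_offset is the z of the grasp point in the tool frame, in mm); z points along the fingers, x is the direction in which the jaws open and shut, and the axes are right-handed (so a half turn about z gives the same grasp; the last joint's range is limited). The gripper opens to 88 mm and grips with 3 to 60 N. Pads are 20 mm wide; open, the fingers measure 115 mm over their backs; the gripper's body (75 mm by 178 mm) begins 61 mm behind the grasp point.
Start: joints at [-1.389, 0.411, -0.013, 1.596, 0.006, 1.134, -0.082], TCP at [154.516, 605.602, 222.653] pointing down, gripper open.
Joint ranges: [-2.95, 2.95], [-0.29, 1.99], [-1.47, 1.44], [0.14, 2.54], [-1.03, 4.17], [0.13, 1.85], [-2.86, 2.86]. Speed limits (rad/s): [2.39, 2.39, 3.01, 3.01, 3.14, 3.14, 3.14].

INTERFACE

Orientations are given as a rotation vector (axis times angle).
In Python, from bench import ctrl, optics, hand_in gives the robot as it stands.
- The arm moves only by the tool arm_command, never from a script. Its argument "moves" is a list that holds one entry, the list of rows, each a list of 5 numbers: the closure in counts, from 0 (fully open) to 255 (shut), then the shift along the tool's x, y, z in cm, then the turn about the tool's z in rad. A call has exactly 10 rows; each row is the pose to reach, as a shift and turn from the pose commanded when the call began, along the tool's axes at that moment; what a row does not reach only later rows make up. A row lasts 1/10 s, in which the tool goes at most 50 mm and 8.59 degrees, less where a joint would pass 70% of its speed; a pose out of reach is approached as far as the arm can. A call with a gripper value outside its range is refused whole. The fingers move at their own pace and stop on an object; the grip force is fixed at half the most. Time passes only in rows, so rows that repeat a pose let the fingers close, or fill a call up. It gives the time, the measured TCP pose, the force and the opening at its end, in the units of the state.
- ctrl.get_state(): the state, without advancing time (a new reading comes with each control period).
- optics.read_camera(name): name is "scene" or "top" or "wrist"; returns a dict with "pixels" (480x640x3 uint8, blue, green, red), "z_map" (480x640 float32, mm along the optical axis (not along the pixel's ray), 0 where there is no reading), "mtx" (3x3 intrinsics, pixels), "dist" ([k1, k2, p1, p2, k3] as OpenCV has them; the pictures are not rectified), "position" and "attitude" of the camera in the world; the wrist camera has in their place "mount" (4x4, takes a point from camera to tool coordinates, whose origin is the TCP and whose axes are the tool frame's). Camera axes: x right, y up, looking along -z (the intrinsics and any distortion apply to the point x, -y, -z); pixel columns grow to the right and rows downward; lengths in mm; the calibration is good to about 2 mm. A picture is of the moment at which its call begins: read the wrist's pose just before it.
- hand_in(): hands the job in, once; it reports no verdict.
The state is a dict: "time": time; "joints": joint angles; "qd": joint speeds; "effort": joint torques, N m; "ee_pos": TCP position; "tool_rot": TCP orientation; "force": force on the tool from outside, world axes, zero at the start; "moment": the same for the moment, N m; "finger_gap": opening from 0.0 (shut) to 1.0 (fully open).
Only numpy, scipy, OpenCV 4.12 (cv2) and the standard library are available. Lean on these libraries where they do the work, as an engineer would, in place of code of your own. Each camera call takes 0.05 s, during which the arm holds its last target.

TASK

The pallet bay holds a bottom layer of two cartons. Slide the gate bar fully open, push the carton on the deck over onto that layer until it is snug against the end stop, then set the carton from the worktop on the deck and push it in behind, so that the two new cartons lie side by side crosswise over the two below, squarely above them without sticking out at the ends. Finally slide the gate fully shut behind them, leaving the bottom layer and the other things on the bench where they are.

Things in the scene. Friction and masses are not known exactly. Their poses are not given: they have to be found in the camera images.
- station: fixed white loading station. Origin on the worktop under the centre of the pallet bay; x along the gate's opening direction (away from the robot at yaw 0), y from the bay towards the deck (robot's left at yaw 0), z up; mm below are in this frame. Low side rails (inner faces x=-62, 62, top z=40) hold the bottom layer on the plywood pallet board (top z=12); the upper layer has no side guides.
- bay (a point): centre of the pallet bay, on the top of the bottom layer (station x=0, y=0, z=58 mm), axes as the station's. A finished upper layer has its carton centres at station x=0, y=-32 and x=0, y=26, long sides along x
- end_stop (a point): middle of the end stop's inner face at the foot of the upper layer (station x=0, y=-61, z=58 mm); the stop is 140 mm wide along x and its top is at z=92
- deck (a point): centre of the flat deck's top (station x=0, y=148, z=60 mm); the deck spans x=-90..90, y=63..233 and lies 2 mm above the top of the bottom layer. Beside it the gate's track arm reaches out to x=244 at y=62..78, top z=60
- gate (a joint): travel of the gate bar in m: 0 shut (across the mouth of the bay), 0.165 fully open (drawn aside along the station's +x); slides with about 2 N of friction and stays where it is left; the start is within 0.02 of shut
- gate_knob (a point): on the upright black knob of the gate bar, a cylinder of 18 mm diameter, 50 mm tall: top 15 mm above this point, foot 35 mm below. The point is 125 mm above the worktop and, when shut, at station x=-36, y=70 mm. The bar is 146 x 12 x 20 mm, over station y=64..76, z=63..83; shut it spans x=-74..72, open x=91..237
- carton_1: closed cardboard carton, 120 x 58 x 46 mm (length x width x height), about 0.15 to 0.3 kg; origin at the centre of its underside, x along its 120 mm length, z up. All four cartons are alike. Starts on the deck, behind the gate, roughly crosswise to the deck but crooked and off the centre line
- carton_2: closed cardboard carton, 120 x 58 x 46 mm (length x width x height), about 0.15 to 0.3 kg; origin at the centre of its underside, x along its 120 mm length, z up. All four cartons are alike. Starts on the worktop beyond the end of the deck
- lower_a: closed cardboard carton, 120 x 58 x 46 mm (length x width x height), about 0.15 to 0.3 kg; origin at the centre of its underside, x along its 120 mm length, z up. All four cartons are alike. Bottom layer, the one on the -x side; long side along the station's y. Stays there
- lower_b: closed cardboard carton, 120 x 58 x 46 mm (length x width x height), about 0.15 to 0.3 kg; origin at the centre of its underside, x along its 120 mm length, z up. All four cartons are alike. Bottom layer, the one on the +x side; long side along the station's y. Stays there
- mug: bystander: mug, 92 mm wide, 95 mm high; origin at the centre of its underside
- masking_roll: bystander: roll of masking tape lying flat, 104 mm across, 25 mm high; origin at the centre of its underside
- bottle_drop: bystander: small white bottle with a blue cap, 42 mm across, 96 mm high; origin at the centre of its underside
- petri_a: bystander: closed petri dish, 90 mm across, 16 mm high; origin at the centre of its underside
- marker: bystander: black marker pen lying, 137 mm long, 15 mm thick; origin at the centre of its underside
Not all that is in view belongs to the job. What is shaped like the lower_b but yellow is not meant.

How it is judged:
By the outcome, as a careful person would: the job done as asked, in the order asked, and still so for the second after the job is handed in, with the robot touching nothing.
It also fails if it takes over 72 s, if anything falls off the work surface, if the arm or the gripper's body presses on something with over 40 N, if the wrist force passes 120 N, or if a joint passes its speed limit or range.

## Working session

There is one attempt and no reset: what is moved stays moved. The work goes in short steps, Python scripts to look and compute and a tool call to move; the robot and the scene stay as the last step left them, time stands still between calls to the robot, and variables do not carry over. Pictures are saved under pics/ and viewed, and the job is handed in when it is done.

Besides the shell and the picture viewer there is one more tool, called after "Emit:" as name([rows], argument=value, ...), one row to a line, values as JSON. arm_command: Moves the arm, as the interface text tells. Its arguments: {"type":"object","properties":{"moves":{"type":"array","items":{"type":"array","items":{"type":"array","items":{"type":"number"}}}}},"required":["moves"]}

```bash
ls; mkdir -p pics; python3 - <<'E'
from bench import ctrl, optics
import cv2
s=ctrl.get_state()
print({k:s[k] for k in s}); print(ctrl.grip_point_offset)
for n in ("scene","top","wrist"):
    c=optics.read_camera(n); cv2.imwrite(f"pics/a_{n}.png",c["pixels"])
    import pickle; pickle.dump(c,open(f"a_{n}.pkl","wb"))
    print(n,c["mtx"],c["dist"],c.get("position"),c.get("attitude"),c.get("mount"))
E
```

```text
pics
{'time': 0.0, 'joints': array([-1.38918304,  0.41190125, -0.0126958 ,  1.59700506,  0.00559907,
        1.13432907, -0.08218233]), 'qd': array([-1.24861730e-03,  1.43223999e-03, -3.10145226e-04,  7.43800820e-05,
       -1.99719665e-04, -1.15132244e-03,  1.54513511e-03]), 'effort': array([ 8.66899700e-04, -5.87961388e+01,  6.42438624e-01, -2.91067779e+01,
       -5.37652010e-02,  1.86939683e-02,  1.54813424e-04]), 'ee_pos': array([154.44084474, 605.10332909, 221.82429771]), 'tool_rot': array([ 2.48000933e+00,  1.92675479e+00, -1.87209796e-03]), 'force': array([-0.64163454, -0.20342005, -0.5140624 ]), 'moment': array([-0.00022563, -0.02455494, -0.0217727 ]), 'finger_gap': 0.9986376684327405}
-18.700000000000003
scene [[523.47267224   0.         323.82403304]
 [  0.         523.47267224 231.27405745]
 [  0.           0.           1.        ]] [-0.03787455  0.          0.          0.          0.        ] [ -41.02955271 -791.15038607  854.13950914] [ 0.90738759 -0.29843598 -0.56104923] None
top [[514.17240383   0.         320.5704798 ]
 [  0.         514.17240383 230.11982796]
 [  0.           0.           1.        ]] [-0.14404521  0.          0.          0.          0.        ] [ 266.30460013   33.89963168 1493.09865096] [ 0.16742992 -0.16720307 -1.56012188] None
wrist [[411.2076512    0.         319.80723434]
 [  0.         411.2076512  244.30219463]
 [  0.           0.           1.        ]] [-0.0854767  0.         0.         0.         0.       ] None None [[ 9.99999698e-01  5.42138408e-04 -5.56526565e-04 -1.24494628e-01]
 [ 3.76041856e-04 -9.64545903e-01 -2.63914872e-01 -7.23706377e+01]
 [-6.79873806e-04  2.63914583e-01 -9.64545816e-01 -1.62219995e+02]
 [ 0.00000000e+00  0.00000000e+00  0.00000000e+00  1.00000000e+00]]
```

View pics/a_scene.png

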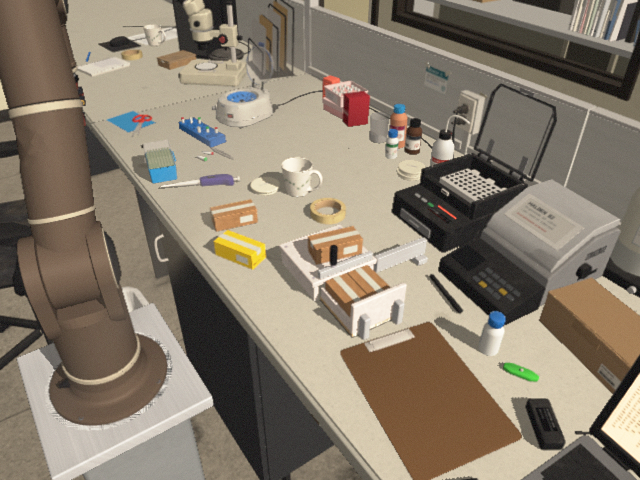

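View pics/a_top.png

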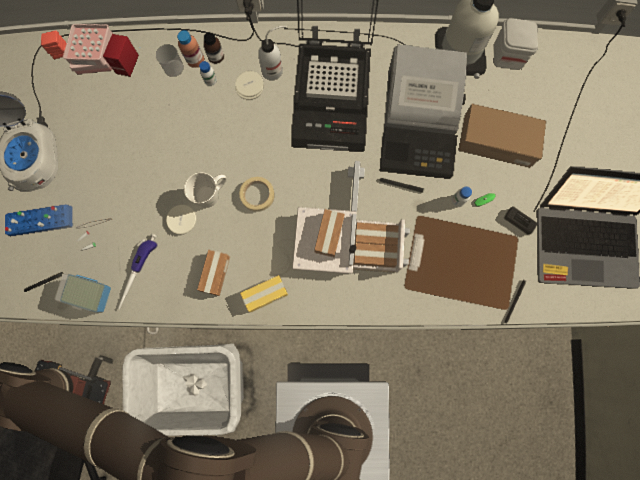

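View pics/a_wrist.png

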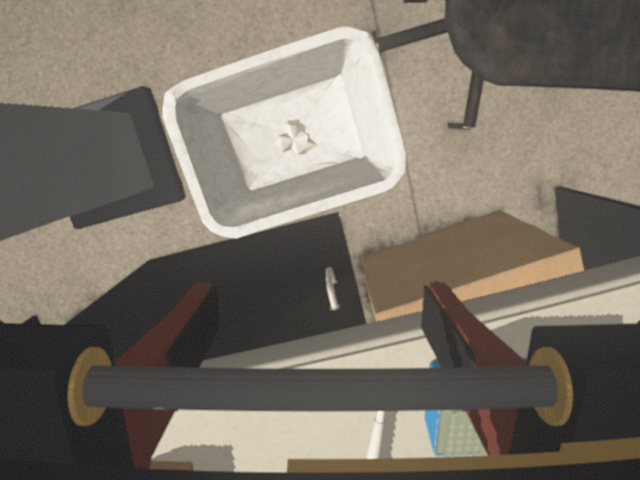

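The top view shows the station at about (300-410, 165-275), with carton_1 on the deck at (330,232) and the bottom layer at (378,245). carton_2 is brown at (214,272), and the yellow decoy is at (264,294). Next I'll make enlarged crops.

```bash
cat > h.py <<'E'
import numpy as np, cv2, pickle
from scipy.spatial.transform import Rotation as R
def pose(c, st=None):
    if c.get("position") is not None:
        return R.from_rotvec(c["attitude"]).as_matrix(), np.array(c["position"])
    M=np.array(c["mount"]); Rt=R.from_rotvec(st["tool_rot"]).as_matrix()
    return Rt@M[:3,:3], Rt@M[:3,3]+st["ee_pos"]
def ray(c,uv,st=None):
    uv=np.asarray(uv,float).reshape(-1,1,2)
    p=cv2.undistortPoints(uv,c["mtx"],np.array(c["dist"])).reshape(-1,2)
    d=np.c_[p[:,0],-p[:,1],-np.ones(len(p))]
    Rm,o=pose(c,st); return o,d@Rm.T
def onz(c,uv,z,st=None):
    o,d=ray(c,uv,st); return o+d*((z-o[2])/d[:,2])[:,None]
def depthpt(c,uv,st=None):
    o,d=ray(c,uv,st); z=np.array([c["z_map"][int(round(v)),int(round(u))] for u,v in uv]); return o+d*z[:,None]
def proj(c,P,st=None):
    Rm,o=pose(c,st); q=(np.atleast_2d(P)-o)@Rm; q=np.c_[q[:,0],-q[:,1],-q[:,2]]
    return cv2.projectPoints(q,np.zeros(3),np.zeros(3),c["mtx"],np.array(c["dist"]))[0].reshape(-1,2)
def tri(c1,uv1,c2,uv2,s1=None,s2=None):
    o1,d1=ray(c1,[uv1],s1);o2,d2=ray(c2,[uv2],s2);d1=d1[0];d2=d2[0]
    t=np.linalg.lstsq(np.c_[d1,-d2],o2-o1,rcond=None)[0]
    a=o1+d1*t[0];b=o2+d2*t[1]; return (a+b)/2,np.linalg.norm(a-b)
def crop(c,x0,y0,x1,y1,f,name):
    im=c["pixels"][y0:y1,x0:x1]; im=cv2.resize(im,None,fx=f,fy=f,interpolation=cv2.INTER_CUBIC)
    cv2.imwrite(name,im)
def load(n): return pickle.load(open(n,"rb"))
E
python3 - <<'E'
from h import *
t=load("a_top.pkl"); s=load("a_scene.pkl")
crop(t,280,150,420,290,5,"pics/b_top1.png")
crop(t,150,160,290,320,4,"pics/b_top2.png") if 0 else crop(t,180,230,300,320,6,"pics/b_top2.png")
crop(s,270,210,430,340,5,"pics/b_sc1.png")
crop(s,195,190,285,280,6,"pics/b_sc2.png")
E
```

```text
(no output)
```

View pics/b_top1.png

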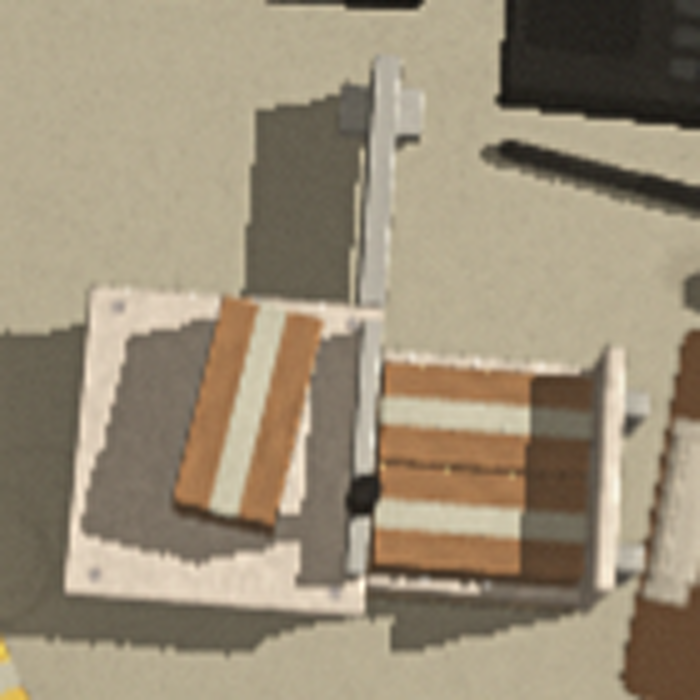

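View pics/b_top2.png

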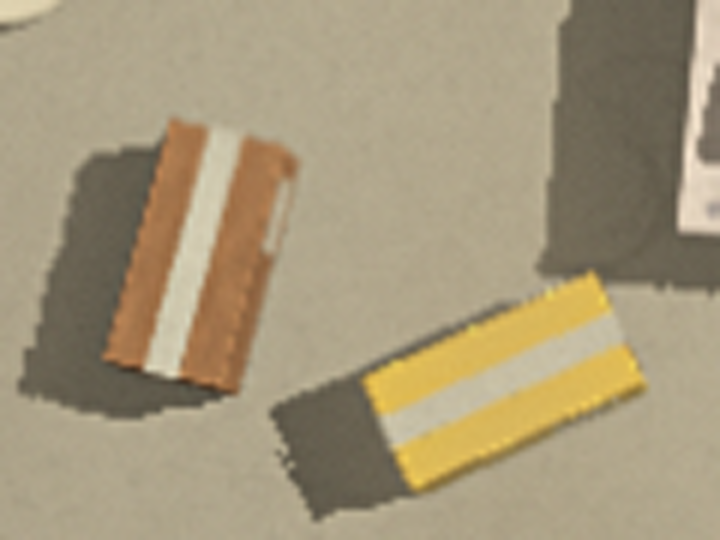

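View pics/b_sc1.png

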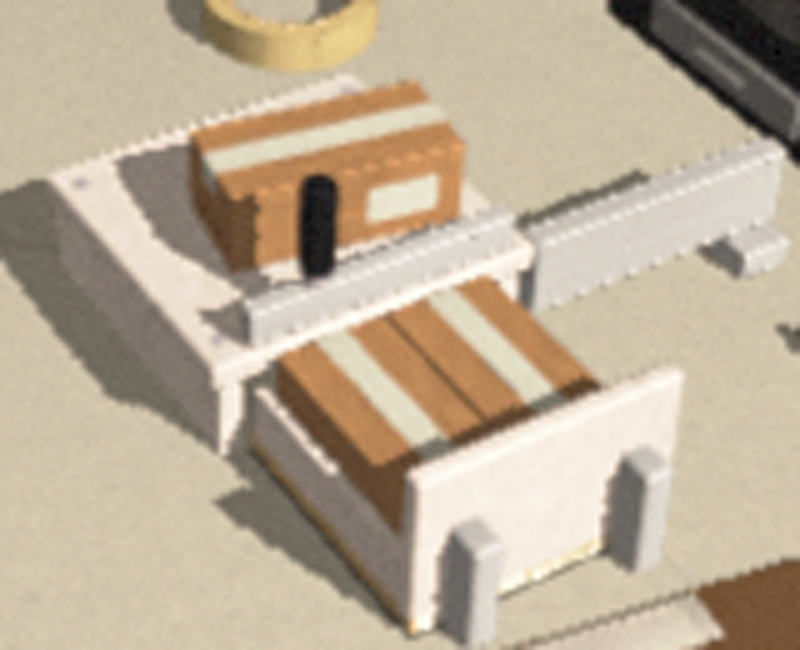

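View pics/b_sc2.png

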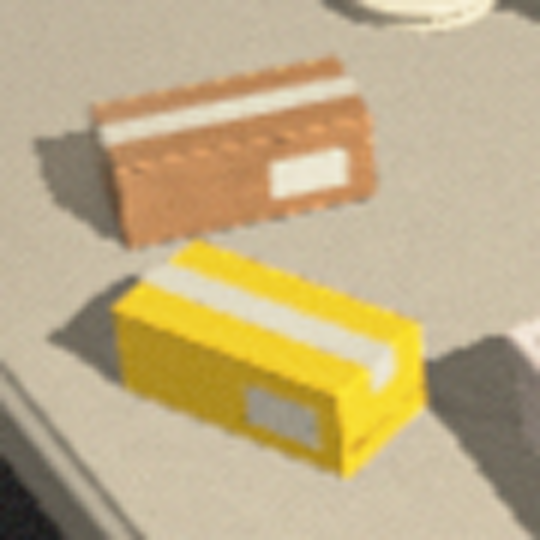

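carton_2 is the brown carton on the worktop at top (214,272) / scene (234,215). The similarly shaped one at (264,294) is yellow, so it's excluded, and the crop confirms this. The knob is at top (353,249). Next I'll fit the poses.

```bash
cat > fit.py <<'E'
from h import *
def cloud(c,st=None):
    v,u=np.mgrid[0:480,0:640]; uv=np.c_[u.ravel(),v.ravel()].astype(float)
    o,d=ray(c,uv,st); z=c["z_map"].ravel(); P=o+d*z[:,None]; P[z<=0]=np.nan
    return P.reshape(480,640,3)
def rect(P,m):
    q=P[m][:,:2].astype(np.float32); (cx,cy),(w,h),a=cv2.minAreaRect(q); return (cx,cy),(w,h),a,len(q),np.median(P[m][:,2])
E
python3 - <<'E'
from fit import *
from scipy.optimize import least_squares
t=load("a_top.pkl"); s=load("a_scene.pkl")
T=lambda x,y:(280+x/5,150+y/5); S=lambda x,y:(270+x/5,210+y/5)
obs=[(t,T(93,290),(90,233,60)),(t,T(66,592),(-90,233,60)),(t,T(364,612),(-90,63,60)),
(s,S(50,180),(-90,233,60)),(s,S(355,78),(90,233,60)),(s,S(225,368),(-90,63,60)),
(s,S(532,245),(90,63,60))]
def res(p,z=0):
    r=[]
    c,sn=np.cos(p[2]),np.sin(p[2])
    for cam,uv,q in obs:
        w=[p[0]+c*q[0]-sn*q[1],p[1]+sn*q[0]+c*q[1],q[2]+p[3]]
        r+=list(proj(cam,w)[0]-uv)
    return np.array(r)
f=least_squares(res,[450,-80,0,0]);print(f.x,np.degrees(f.x[2]));print(f.fun.round(1).reshape(-1,2))
for nm,c in(("top",t),("scene",s)):
    P=cloud(c)
    # deck top
    for nme,uv in (("deckpts",[(300,240),(340,264)] if nm=="top" else [(300,265),(310,235)]),):
        print(nm,nme,depthpt(c,uv).round(1))
    if nm=="top":
        u0=dict(c1=(330,232),c2=(214,272),lo=(370,246),knob=(352.5,249))
    else:
        u0=dict(c1=(336,241),c2=(234,210),lo=(357,285),knob=(333.5,247))
    for k,uv in u0.items(): print(nm,k,uv,depthpt(c,[uv]).round(1))
    for lab,(zl,zh),bx in (("c1",(98,116),(330,230,60)),("c2",(40,54),(214,270,40))):
        if nm=="scene": bx=(336,242,45) if lab=="c1" else (234,214,35)
        m=(P[...,2]>zl)&(P[...,2]<zh)
        mm=np.zeros_like(m);mm[bx[1]-bx[2]:bx[1]+bx[2],bx[0]-bx[2]:bx[0]+bx[2]]=1
        n,l,stt,_=cv2.connectedComponentsWithStats((m&mm).astype(np.uint8)); 
        li=l[bx[1],bx[0]] or 1+np.argmax(stt[1:,4])
        print(nm,lab,rect(P,l==li))
E
```

```text
[ 5.42944197e+02 -1.27233203e+02 -6.39943618e-02 -2.10152146e+00] -3.666606844269852
[[-0.4 -1.9]
 [ 0.1 -0.5]
 [ 0.8 -0.5]
 [-1.1 -0.3]
 [-1.3 -1.1]
 [-1.4  1.6]
 [ 1.5  0.6]]
top deckpts [[547.3  93.   61.5]
 [478.8 -20.2  63.1]]
top c1 (330, 232) [[560.8   8.8 109.2]]
top c2 (214, 272) [[456.6 338.5  43.4]]
top lo (370, 246) [[ 532.5 -106.4   52.6]]
top knob (352.5, 249) [[508.5 -51.  137.4]]
top c1 ((562.54931640625, 10.889331817626953), (57.72023010253906, 120.79814910888672), 76.5006332397461, 894, np.float64(105.2964438994751))
top c2 ((458.08392333984375, 343.2986755371094), (59.858306884765625, 122.38422393798828), 76.48858642578125, 836, np.float64(45.76781384778292))
scene deckpts [[470.   17.8  58.8]
 [555.6 102.6  59.8]]
scene c1 (336, 241) [[559.2  -2.9 105.1]]
scene c2 (234, 210) [[456.5 332.6  46.5]]
scene lo (357, 285) [[ 538.2 -114.1   58.6]]
scene knob (333.5, 247) [[512.2 -56.2 141.8]]
scene c1 ((563.8932495117188, 9.706352233886719), (65.18072509765625, 123.24945831298828), 77.45512390136719, 856, np.float64(106.77495115132814))
scene c2 ((457.0967712402344, 341.2900390625), (63.92768478393555, 119.78277587890625), 78.75753021240234, 571, np.float64(46.681424355371746))
```

```bash
cat > mv.py <<'E'
import sys
from h import *
from bench import ctrl
# station pose
SX,SY,SYAW=542.9,-127.2,-0.064
try: exec(open("station.txt").read())
except FileNotFoundError: pass
def st2w(x,y):
    c,s=np.cos(SYAW),np.sin(SYAW); return np.array([SX+c*x-s*y,SY+s*x+c*y])
def w2st(x,y):
    c,s=np.cos(SYAW),np.sin(SYAW); dx,dy=x-SX,y-SY; return np.array([c*dx+s*dy,-s*dx+c*dy])
def plan(x,y,z,alpha=None,st=None):
    """world target, alpha=tool x heading deg; prints cm shift in tool axes, turn rad"""
    st=st or ctrl.get_state(); Rm=R.from_rotvec(st["tool_rot"]).as_matrix()
    d=Rm.T@(np.array([x,y,z])-st["ee_pos"])/10
    a=np.degrees(np.arctan2(Rm[1,0],Rm[0,0])); th=0
    if alpha is not None: th=-np.radians((alpha-a+180)%360-180)
    print("t %.2f at"%st["time"],st["ee_pos"].round(1),"a %.2f tilt %.4f"%(a,Rm[2,2]),"shift cm",d.round(2),"turn",round(th,3))
E
python3 - <<'E'
from mv import *
print(st2w(-36,70), w2st(562.8,10.3))
plan(510,-54,222,-3.67)
E
```

```text
[511.45064512 -55.04088362] [ 11.06526495 138.49122684]
t 0.15 at [154.4 605.3 222. ] a 75.69 tilt -1.0000 shift cm [-55.09  50.75   0.07] turn 1.385
```

Emit:
arm_command([
  [[0,-3.7,3.4,0,0.12],[0,-7.3,6.8,0,0.24],[0,-11,10.1,0,0.36],[0,-14.7,13.5,0,0.48],[0,-18.3,16.9,0,0.6],[0,-22,20.3,0,0.74],[0,-25.7,23.7,0,0.88],[0,-29.3,27.1,0,1.02],[0,-33,30.4,0,1.16],[0,-36.7,33.8,0,1.3]],
])

```text
time: 1.15
ee_pos: [391.6, 164.8, 222.8]
tool_rot: [-3.141, -0.024, -0.0]
force: [1.4, 1.0, -0.5]
finger_gap: 0.998
```

```bash
python3 - <<'E'
from mv import *
plan(510,-54,222,-3.67)
print(ctrl.get_state()['joints'])
E
```

```text
t 1.15 at [391.6 164.8 222.8] a 0.89 tilt -1.0000 shift cm [11.5  22.06  0.07] turn 0.08
[-0.92797765  0.04973758  0.43786627  2.07305758 -0.02533712  1.02304146
 -0.46183869]
```

Emit:
arm_command([
  [[0,2.3,4.4,0,0.04],[0,4.6,8.8,0,0.08],[0,6.9,13.2,0,0.08],[0,9.2,17.6,0,0.08],[0,10.8,20.7,0,0.08],[0,11.5,22.0,0,0.08],[0,11.5,22.0,0,0.08],[0,11.5,22.0,0,0.08],[0,11.5,22.0,0,0.08],[0,11.5,22.0,0,0.08]],
])

```text
time: 2.15
ee_pos: [510.4, -49.5, 222.7]
tool_rot: [-3.14, 0.089, 0.0]
force: [-0.5, 0.2, 0.4]
finger_gap: 1.004
```

```bash
cat > snap.py <<'E'
from mv import *
from bench import optics
def snap(tag,names=("wrist",)):
    o={}
    for n in names:
        st=ctrl.get_state(); c=optics.read_camera(n); c=dict(c); c["st"]=st
        pickle.dump((c,st),open(f"{tag}_{n}.pkl","wb")); cv2.imwrite(f"pics/{tag}_{n}.png",c["pixels"]); o[n]=(c,st)
    return o
E
python3 - <<'E'
from snap import *
plan(510,-54,222,-3.67)
snap("c")
E
```

```text
t 2.15 at [510.4 -49.5 222.7] a -3.26 tilt -1.0000 shift cm [-0.02  0.45  0.07] turn 0.007
```

View pics/c_wrist.png

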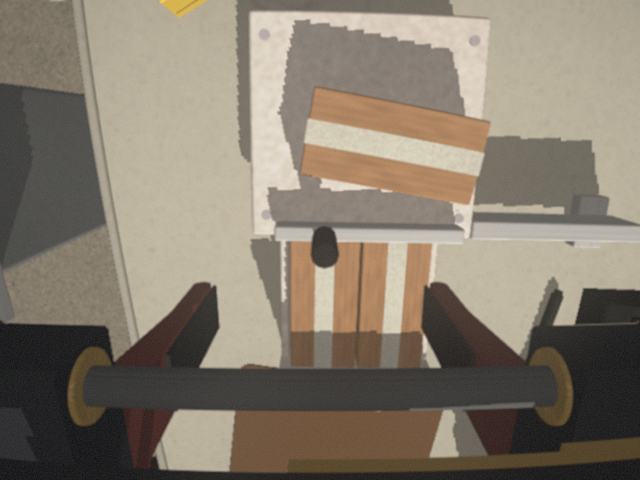

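The wrist view shows the deck corners at about (251,12), (490,18) and (255,234). The knob is at (324,247), with its top end lower in the image. Zooming in on these.

```bash
python3 - <<'E'
from h import *
c,st=load("c_wrist.pkl")
crop(c,235,0,505,145,3-0.05,"pics/d1.png")
crop(c,235,140,505,300,2.95,"pics/d2.png")
E
```

```text
(no output)
```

View pics/d1.png

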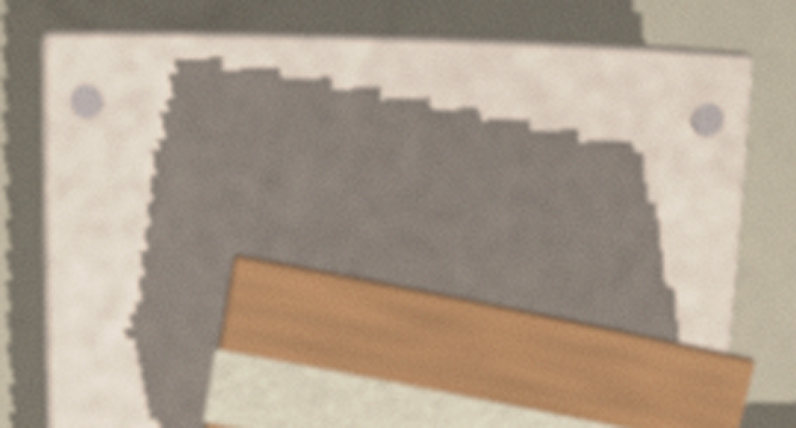

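View pics/d2.png

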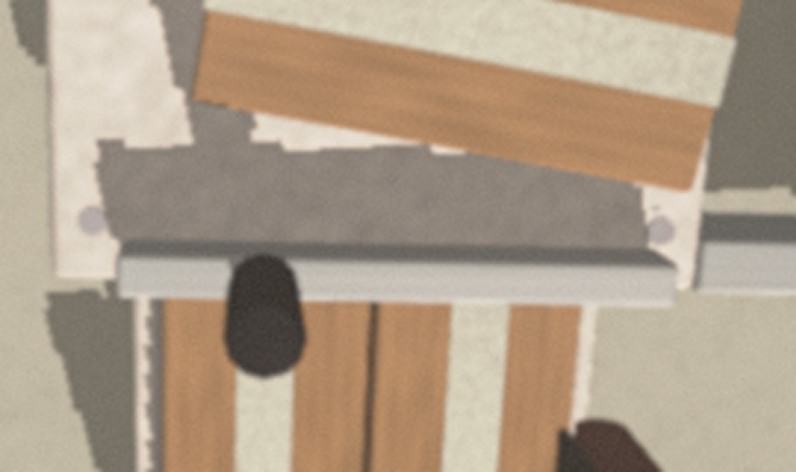

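```bash
python3 - <<'E'
from fit import *
from mv import *
c,st=load("c_wrist.pkl")
A=lambda x,y:(235+x/2.95,y/2.95); B=lambda x,y:(235+x/2.95,140+y/2.95)
def rigid(mod,W):
    mod=np.array(mod,float);W=W[:,:2]; mc=mod.mean(0);wc=W.mean(0)
    U,S,Vt=np.linalg.svd((mod-mc).T@(W-wc)); Q=Vt.T@np.diag([1,np.linalg.det(Vt.T@U.T)])@U.T
    t=wc-Q@mc; r=(W-(mod@Q.T+t)); return t,np.arctan2(Q[1,0],Q[0,0]),r
uv=[A(43,33),A(751,54),B(56,277),B(690,290)]
for z in (58,60,62):
    W=onz(c,uv,z,st); t,a,r=rigid([(-90,233),(90,233),(-90,63),(90,63)],W); print("deck",z,t,a,np.degrees(a),"\n",r.round(1))
uv=[A(236,257),A(752,358),B(692,190),B(194,100)]
for z in (104,106,108):
    W=onz(c,uv,z,st); t,a,r=rigid([(-60,29),(60,29),(60,-29),(-60,-29)],W); print("c1",z,t,np.degrees(a),w2st(*t),r.round(1).tolist())
print("knob",onz(c,[B(264,338)],140,st))
P=cloud(c,st)
for u in [(265,100),(380,145),(445,165),(324,250)]: print(u,P[u[1],u[0]].round(1))
E
```

```text
deck 58 [ 539.5543426  -124.82192757] -0.07416955626365491 -4.249602542265526 
 [[ 0.8 -0.7]
 [-1.1 -0.3]
 [ 1.3  0.8]
 [-1.   0.2]]
deck 60 [ 539.33185124 -124.82512554] -0.07416955626365498 -4.24960254226553 
 [[ 1.3 -1.2]
 [-1.7 -0.8]
 [ 1.9  1.2]
 [-1.5  0.8]]
deck 62 [ 539.10935987 -124.8283235 ] -0.0741695562636549 -4.249602542265525 
 [[ 1.8 -1.8]
 [-2.2 -1.3]
 [ 2.4  1.7]
 [-2.   1.3]]
c1 104 [564.21681061  10.30824603] -13.153480464954416 [ 12.47864753 138.59006997] [[0.4, -0.5], [-0.9, -0.3], [-0.1, 0.4], [0.6, 0.4]]
c1 106 [563.86038944  10.3932493 ] -13.153480464954404 [ 12.11751956 138.65210384] [[0.8, -0.8], [-1.3, -0.4], [-0.5, 0.7], [1.0, 0.5]]
c1 108 [563.50396827  10.47825258] -13.153480464954411 [ 11.7563916 138.7141377] [[1.1, -1.1], [-1.8, -0.5], [-0.9, 1.0], [1.5, 0.6]]
knob [[512.922194   -51.01190745 140.        ]]
(265, 100) [474.4  49.2  60.7]
(380, 145) [553.8  12.4 105.2]
(445, 165) [597.5  -2.9 105.8]
(324, 250) [512.8 -48.2 139.6]
```

```bash
echo "SX,SY,SYAW=540.5,-125.6,-0.072" > station.txt; python3 - <<'E'
from mv import *
plan(512.5,-51.5,112,-4.1); print(st2w(-36,70),st2w(129,70))
E
```

```text
t 2.20 at [510.5 -49.6 222.7] a -3.27 tilt -1.0000 shift cm [ 0.21  0.18 11.07] turn 0.014
[509.62891826 -53.19160054] [674.20142299 -65.06133888]
```

Emit:
arm_command([
  [[0,0.2,0.2,3,0.014],[0,0.2,0.2,6.5,0.014],[0,0.2,0.2,9.5,0.014],[0,0.2,0.2,11.0,0.014],[0,0.2,0.2,11.0,0.014],[255,0.2,0.2,11.0,0.014],[255,0.2,0.2,11.0,0.014],[255,0.2,0.2,11.0,0.014],[255,0.2,0.2,11.0,0.014],[255,0.2,0.2,11.0,0.014]],
])

```text
time: 3.2
ee_pos: [512.9, -52.9, 113.1]
tool_rot: [-3.139, 0.114, -0.001]
force: [0.5, 0.9, -0.5]
finger_gap: 0.583
```

```bash
python3 - <<'E'
from mv import *
s=ctrl.get_state(); print(s['force'],s['finger_gap']*88); plan(674.2,-65,112,-4.1)
E
```

```text
[ 0.51917761  0.87320899 -0.48886728] 51.319235661036515
t 3.20 at [512.9 -52.9 113.1] a -4.18 tilt -1.0000 shift cm [16.17  0.03  0.12] turn -0.001
```

Emit:
arm_command([
  [[255,0,0,0,0],[255,0,0,0,0],[255,0,0,0,0],[255,0,0,0,0],[255,0,0,0,0],[255,0,0,0,0],[255,1.0,0,0,0],[255,2.5,0,0,0],[255,4.5,0,0,0],[255,6.5,0,0,0]],
])

```text
time: 4.2
ee_pos: [578.0, -57.9, 112.6]
tool_rot: [-3.139, 0.115, 0.002]
force: [-3.5, -0.9, 4.7]
finger_gap: 0.199
```

```bash
python3 - <<'E'
from mv import *
s=ctrl.get_state(); print(s['force'],s['finger_gap']*88); plan(674.2,-65,112,-4.1)
E
```

```text
[-3.51370229 -0.90752764  4.7408861 ] 17.548520505597462
t 4.20 at [578.  -57.9 112.6] a -4.18 tilt -1.0000 shift cm [9.65 0.01 0.05] turn -0.001
```

Gripped (17.5 mm) and sliding at about 3.5 N. I'll finish the opening.

Emit:
arm_command([
  [[255,2,0,0,0],[255,4,0,0,0],[255,6,0,0,0],[255,7.5,0,0,0],[255,8.5,0,0,0],[255,9.0,0,0,0],[255,9.4,0,0,0],[255,9.7,0,0,0],[255,9.9,0,0,0],[255,10.0,0,0,0]],
])

```text
time: 5.2
ee_pos: [673.3, -65.0, 112.6]
tool_rot: [-3.138, 0.115, 0.012]
force: [-19.8, 1.3, 15.4]
finger_gap: 0.199
```

```bash
python3 - <<'E'
from mv import *
s=ctrl.get_state(); print(s['force'],s['moment'],s['finger_gap']*88); plan(674.2,-65,112,-4.1)
E
```

```text
[-19.78081625   1.30169102  15.43706643] [0.22347683 3.93819868 0.04007746] 17.4737433645059
t 5.20 at [673.3 -65.  112.6] a -4.22 tilt -1.0000 shift cm [ 0.09 -0.    0.06] turn -0.002
```

Emit:
arm_command([
  [[0,0,0,0,0],[0,0,0,0,0],[0,0,0,0,0],[0,0,0,-1,0],[0,0,0,-4,0],[0,0,0,-6,0],[0,-2.5,-1.5,-6.5,-0.14],[0,-5.5,-3.5,-6.5,-0.28],[0,-8.5,-5,-6.5,-0.42],[0,-10,-6,-6.5,-0.56]],
])

```text
time: 6.2
ee_pos: [580.2, 3.6, 178.4]
tool_rot: [-3.045, -0.768, -0.001]
force: [1.0, -0.1, -0.0]
finger_gap: 0.996
```

```bash
echo "SX,SY,SYAW=539.4,-124.8,-0.0735" > station.txt; python3 - <<'E'
from mv import *
s=ctrl.get_state(); print(s['force'],s['finger_gap']*88); plan(563.9,10.4,170,76.85)
E
```

```text
[ 1.03751837 -0.12458946 -0.01323286] 87.63398511899676
t 6.20 at [580.2   3.6 178.4] a 28.30 tilt -1.0000 shift cm [-1.11 -1.37  0.84] turn -0.847
```

Emit:
arm_command([
  [[0,-0.6,-0.7,0,-0.14],[0,-1.1,-1.37,0,-0.28],[0,-1.1,-1.37,0,-0.42],[0,-1.1,-1.37,0,-0.56],[0,-1.1,-1.37,0,-0.7],[0,-1.1,-1.37,0,-0.847],[0,-1.1,-1.37,0,-0.847],[0,-1.1,-1.37,0,-0.847],[0,-1.1,-1.37,0,-0.847],[0,-1.1,-1.37,0,-0.847]],
])

```text
time: 7.2
ee_pos: [565.8, 9.1, 177.7]
tool_rot: [2.47, 1.941, 0.0]
force: [-0.0, 0.1, -1.1]
finger_gap: 0.997
```

```bash
python3 - <<'E'
from snap import *
plan(563.9,10.4,75,76.85)
snap("e")
E
```

```text
t 7.20 at [565.8   9.1 177.7] a 76.33 tilt -1.0000 shift cm [ 0.08 -0.22 10.27] turn -0.009
```

View pics/e_wrist.png

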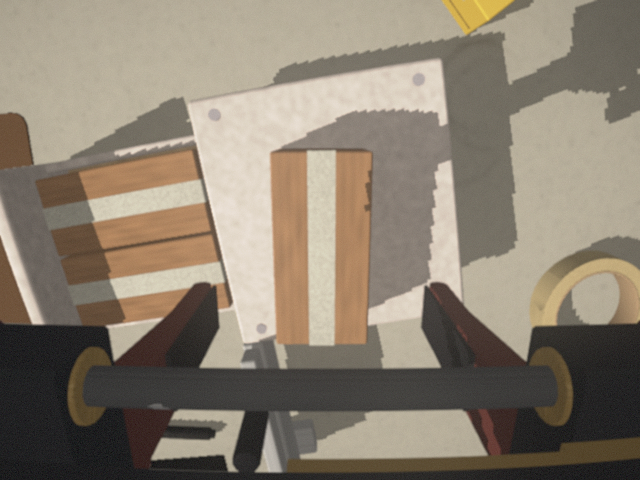

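```bash
python3 - <<'E'
from h import *
c,st=load("e_wrist.pkl")
crop(c,0,40,270,200,2.95,"pics/f0.png")
crop(c,180,40,480,200,2.6,"pics/f1.png")
crop(c,180,200,480,360,2.6,"pics/f2.png")
E
```

```text
(no output)
```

View pics/f1.png

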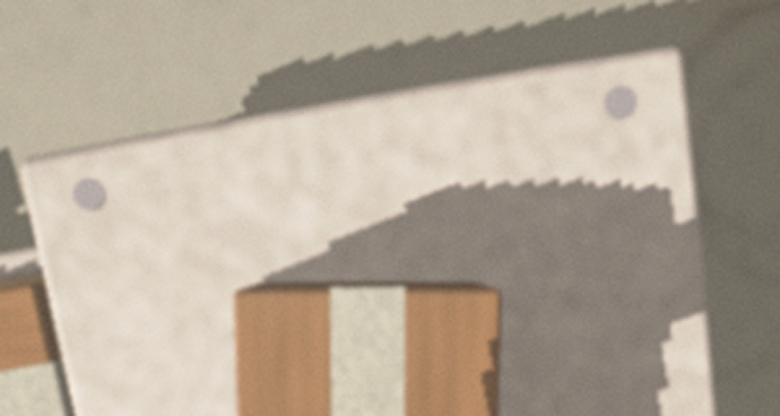

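View pics/f2.png

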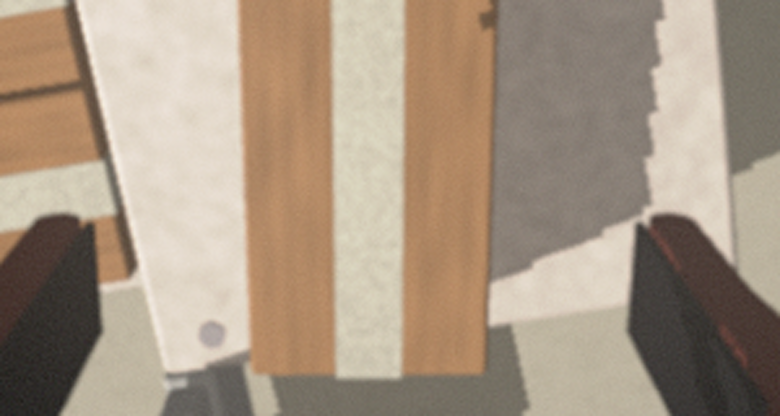

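View pics/f0.png

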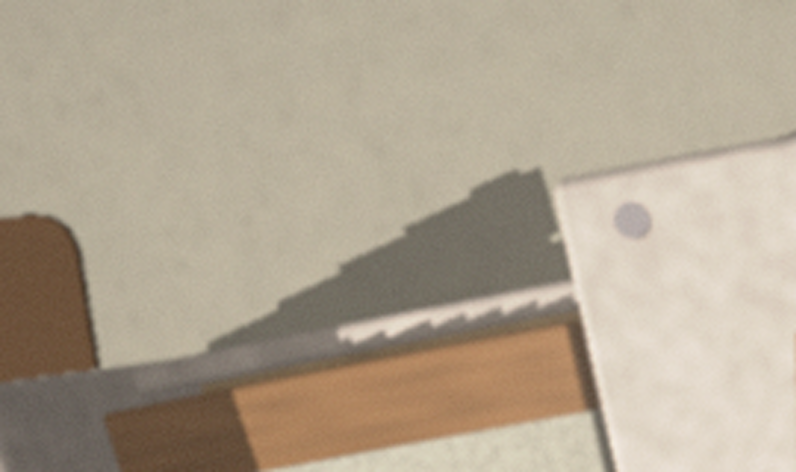

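```bash
python3 - <<'E'
from fit import *
from mv import *
c,st=load("e_wrist.pkl")
A=lambda x,y:(180+x/2.6,40+y/2.6); B=lambda x,y:(180+x/2.6,200+y/2.6)
def rigid(mod,W):
    mod=np.array(mod,float);W=W[:,:2]; mc=mod.mean(0);wc=W.mean(0)
    U,S,Vt=np.linalg.svd((mod-mc).T@(W-wc)); Q=Vt.T@np.diag([1,np.linalg.det(Vt.T@U.T)])@U.T
    t=wc-Q@mc; r=(W-(mod@Q.T+t)); return t,np.arctan2(Q[1,0],Q[0,0]),r
uv=[A(23,160),A(680,48),B(168,373),B(736,287)]
W=onz(c,uv,60,st); t,a,r=rigid([(-90,63),(-90,233),(90,63),(90,233)],W); print("deck",t,a,np.degrees(a),"\n",r.round(1))
W=onz(c,uv,60,st)[:3]; t,a,r=rigid([(-90,63),(-90,233),(90,63)],W); print("deck3",t,a,np.degrees(a),"\n",r.round(1))
uv=[A(236,291),A(499,291),B(487,373),B(252,373)]
W=onz(c,uv,106,st); t,a,r=rigid([(-60,-29),(-60,29),(60,29),(60,-29)],W); print("c1",t,np.degrees(a),w2st(*t),r.round(1).tolist())
plan(*t,75,np.degrees(a)+90)
s=load("a_scene.pkl"); tp=load("a_top.pkl")
E
```

```text
deck [ 538.90948049 -123.72427278] -0.07654843913046781 -4.385902490489887 
 [[ 1.2  1.7]
 [ 1.1 -1.9]
 [-1.   1.7]
 [-1.3 -1.5]]
deck3 [ 539.51949853 -123.19109171] -0.07507558174441095 -4.3015139784441585 
 [[ 0.7  1.3]
 [ 0.8 -2.3]
 [-1.5  1.1]]
c1 [563.71991328  10.84072803] -13.460507864260737 [ 14.29363216 137.06041501] [[0.6, 0.6], [0.5, -0.9], [-0.5, -0.1], [-0.6, 0.5]]
t 7.25 at [565.7   9.2 177.7] a 76.35 tilt -1.0000 shift cm [ 0.12 -0.24 10.27] turn -0.003
```

Emit:
arm_command([
  [[0,0.1,-0.2,4,0],[0,0.1,-0.2,8,0],[0,0.1,-0.2,10.3,0],[0,0.1,-0.2,10.3,0],[255,0.1,-0.2,10.3,0],[255,0.1,-0.2,10.3,0],[255,0.1,-0.2,10.3,0],[255,0.1,-0.2,10.3,0],[255,0.1,-0.2,10.3,0],[255,0.1,-0.2,10.3,0]],
])

```text
time: 8.25
ee_pos: [564.7, 10.6, 75.8]
tool_rot: [2.468, 1.943, 0.003]
force: [-1.6, 0.0, 6.4]
finger_gap: 0.656
```

```bash
echo "SX,SY,SYAW=539.1,-124.3,-0.0751" > station.txt; python3 - <<'E'
from mv import *
s=ctrl.get_state(); print(s['force'],s['finger_gap']*88); plan(*st2w(0,137),s['ee_pos'][2],85.7)
E
```

```text
[-1.55935058e+00  1.85338758e-03  6.39039480e+00] 57.708964785165264
t 8.25 at [564.7  10.6  75.8] a 76.43 tilt -1.0000 shift cm [-0.19 -1.53 -0.  ] turn -0.162
```

Emit:
arm_command([
  [[255,-0.05,-0.4,0,-0.04],[255,-0.1,-0.9,0,-0.1],[255,-0.19,-1.43,0,-0.162],[255,-0.19,-1.43,0,-0.162],[0,-0.19,-1.43,0,-0.162],[0,-0.19,-1.43,0,-0.162],[0,-0.19,-1.43,-0.5,-0.162],[0,-0.19,-1.43,-4,-0.162],[0,-0.19,-1.43,-8,-0.162],[0,-0.19,-1.43,-10,-0.162]],
])

```text
time: 9.25
ee_pos: [550.7, 11.8, 177.7]
tool_rot: [2.303, 2.135, 0.004]
force: [-0.2, -0.6, -0.1]
finger_gap: 0.997
```

```bash
python3 - <<'E'
from snap import *
s=ctrl.get_state(); print(s['force'],s['finger_gap']*88); plan(*st2w(0,200),120,-4.3)
snap("g")
E
```

```text
[-0.19500852 -0.62693646 -0.08183929] 87.72509912519307
t 9.25 at [550.7  11.8 177.7] a 85.66 tilt -1.0000 shift cm [ 6.34 -0.16  5.78] turn 1.57
```

View pics/g_wrist.png

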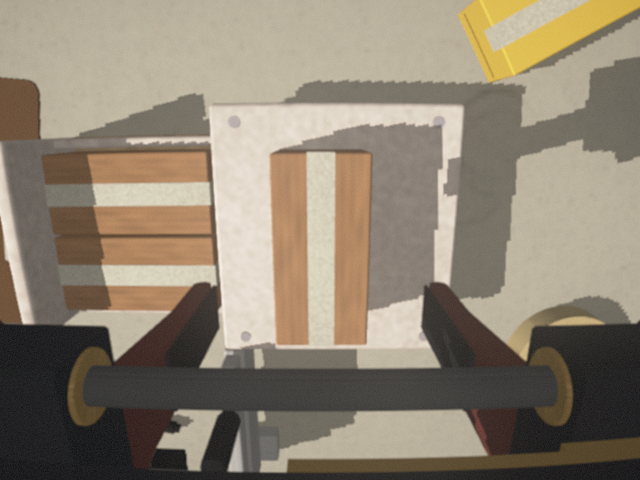

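```bash
python3 - <<'E'
from mv import *
c,st=load("g_wrist.pkl")
a=onz(c,[(230,103.5),(440,105)],60,st); b=onz(c,[(285,151),(360,151),(290,345),(350,344.5)],106,st)
e=onz(c,[(300,348)],60,st)
print(a,e,b)
print([w2st(*p[:2]).round(1).tolist() for p in np.r_[a,e,b]])
# lower cartons edges
l=onz(c,[(42,155),(205,151),(75,309),(215,309),(50,235),(210,234)],58,st); print([w2st(*p[:2]).round(1).tolist() for p in l])
E
```

```text
[[455.68072697 -39.65833291  60.        ]
 [466.76956329  97.43745185  60.        ]] [[636.09012076  -9.7378909   60.        ]] [[487.31877245  -2.74503661 106.        ]
 [490.48949125  38.96128166 106.        ]
 [607.49133512 -11.47001107 106.        ]
 [610.06152119  26.63200859 106.        ]]
[[-89.5, 78.1], [-88.8, 215.7], [88.1, 121.5], [-60.8, 117.3], [-60.7, 159.2], [59.7, 117.6], [59.4, 155.8]]
[[-58.7, -58.1], [-59.0, 59.2], [58.0, -52.0], [56.7, 58.2], [-0.8, -61.6], [-1.2, 58.7]]
```

Emit:
arm_command([
  [[0,2,0,1,0.14],[0,5,-0.1,2,0.28],[0,6.3,-0.2,4,0.42],[0,6.3,-0.2,5.8,0.56],[0,6.3,-0.2,5.8,0.7],[0,6.3,-0.2,5.8,0.85],[0,6.3,-0.2,5.8,1.0],[0,6.3,-0.2,5.8,1.14],[0,6.3,-0.2,5.8,1.29],[0,6.3,-0.2,5.8,1.43]],
])

```text
time: 10.3
ee_pos: [552.1, 74.9, 116.4]
tool_rot: [3.14, 0.093, -0.001]
force: [0.3, 0.5, -0.4]
finger_gap: 1.001
```

```bash
python3 - <<'E'
from mv import *
plan(*st2w(-0.5,200),74,-4.3)
E
```

```text
t 10.30 at [552.1  74.9 116.4] a 3.41 tilt -1.0000 shift cm [ 0.15 -0.02  4.23] turn 0.135
```

Emit:
arm_command([
  [[0,0.1,0,1,0.135],[0,0.1,0,3,0.135],[0,0.1,0,4.4,0.135],[0,0.1,0,4.4,0.135],[0,0.1,0,4.4,0.135],[0,0.1,0,4.4,0.135],[0,0.1,0,4.4,0.135],[0,0.1,0,4.4,0.135],[0,0.1,0,4.4,0.135],[0,0.1,0,4.4,0.135]],
])

```text
time: 11.3
ee_pos: [553.4, 75.1, 72.8]
tool_rot: [-3.139, 0.108, -0.0]
force: [0.1, 1.2, -0.6]
finger_gap: 0.999
```

```bash
python3 - <<'E'
from mv import *
plan(*st2w(-0.5,7),72,-4.3)
E
```

```text
t 11.30 at [553.4  75.1  72.8] a -3.95 tilt -1.0000 shift cm [-0.1  19.29  0.08] turn 0.006
```

Emit:
arm_command([
  [[0,0,1.3,0,0.006],[0,-0.1,2.3,0,0.006],[0,-0.1,3.3,0,0.006],[0,-0.1,4.3,0,0.006],[0,-0.1,5.3,0,0.006],[0,-0.1,6.3,0,0.006],[0,-0.1,7.3,0,0.006],[0,-0.1,8.3,0,0.006],[0,-0.1,9.3,0,0.006],[0,-0.1,10.0,0,0.006]],
])

```text
time: 12.3
ee_pos: [545.5, -25.7, 72.8]
tool_rot: [3.139, -0.119, 0.0]
force: [0.0, 1.9, 2.2]
finger_gap: 1.0
```

```bash
python3 - <<'E'
from snap import *
s=ctrl.get_state(); print(s['force'],s['moment']);plan(*st2w(-0.5,7),72,-4.3)
snap("i",("wrist","top"))
E
```

```text
[0.02138462 1.91983226 2.17044514] [0.35398517 0.01886924 0.01009079]
t 12.30 at [545.5 -25.7  72.8] a -4.33 tilt -1.0000 shift cm [0.06 9.18 0.08] turn -0.001
```

View pics/i_wrist.png

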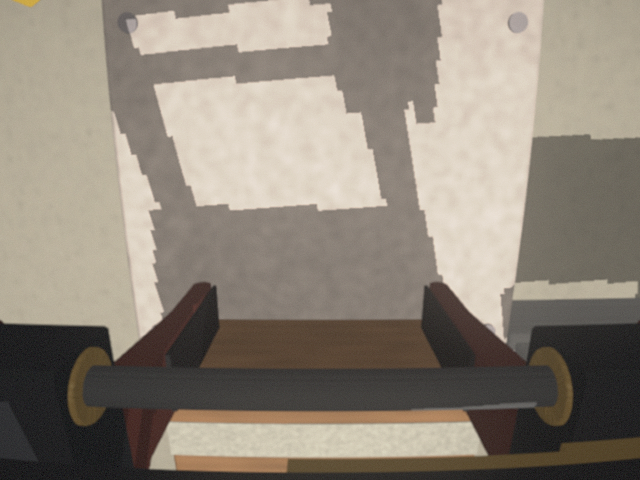

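Emit:
arm_command([
  [[0,0,1,0,0],[0,0,2,0,0],[0,0,3,0,0],[0,0,4,0,0],[0,0,5,0,0],[0,0,6,0,0],[0,0,7,0,0],[0,0,7.8,0,0],[0,0,8.3,0,0],[0,0,8.5,0,0]],
])

```text
time: 13.4
ee_pos: [539.1, -109.9, 72.7]
tool_rot: [-3.139, 0.119, -0.0]
force: [0.0, 1.5, 1.3]
finger_gap: 1.001
```

```bash
python3 - <<'E'
from snap import *
s=ctrl.get_state(); print(s['force'],s['moment']);plan(*st2w(-0.5,7),72,-4.3)
o=snap("j",("scene",)); crop(o["scene"][0],270,210,430,340,5,"pics/j_sc.png")
E
```

```text
[0.01071068 1.46807522 1.30342918] [0.32406682 0.02223229 0.02329563]
t 13.40 at [ 539.1 -109.9   72.7] a -4.33 tilt -1.0000 shift cm [0.06 0.73 0.07] turn -0.001
```

View pics/j_sc.png

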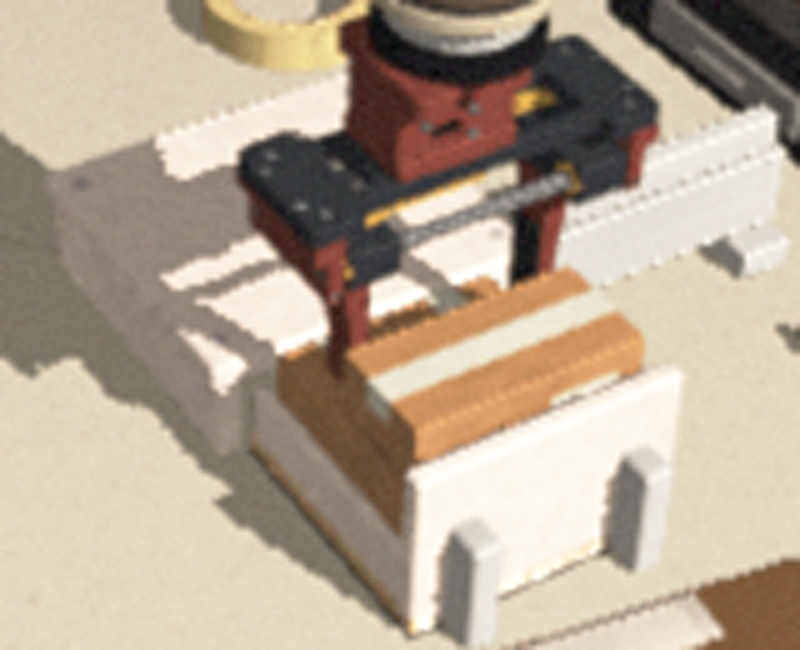

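Emit:
arm_command([
  [[0,0,0.1,0,0],[0,0,0.2,0,0],[0,0,0.3,0,0],[0,0,0.4,0,0],[0,0,0.5,0,0],[0,0,0.6,0,0],[0,0,0.7,0,0],[0,0,0.8,0,0],[0,0,0.8,0,0],[0,0,0.8,0,0]],
])

```text
time: 14.45
ee_pos: [538.6, -115.8, 72.7]
tool_rot: [-3.137, 0.116, 0.0]
force: [-0.1, 6.8, 1.7]
finger_gap: 1.003
```

Emit:
arm_command([
  [[0,0,0.1,0,0],[0,0,0.2,0,0],[0,0,0.3,0,0],[0,0,0.3,0,0],[0,0,0.3,0,0],[0,0,0.3,0,0],[0,0,-1.0,0,0],[0,0,-3.0,-3.0,0],[0,0,-3.0,-7.0,0],[0,0,-3.0,-11.0,0]],
])

```text
time: 15.45
ee_pos: [540.2, -87.4, 183.4]
tool_rot: [3.138, -0.117, -0.002]
force: [1.0, -0.4, 0.1]
finger_gap: 0.997
```

```bash
python3 - <<'E'
from snap import *
s=ctrl.get_state(); print(s['force'],s['moment']);plan(*st2w(-0.5,7),72,-4.3)
o=snap("k",("scene","wrist","top")); crop(o["scene"][0],270,210,430,340,5,"pics/k_sc.png")
crop(o["top"][0],280,150,420,290,5,"pics/k_top.png")
E
```

```text
[ 0.99428865 -0.40296203  0.14439258] [-0.04502994  0.00119033  0.00812095]
t 15.45 at [540.2 -87.4 183.4] a -4.27 tilt -1.0000 shift cm [ 0.13  2.98 11.14] turn 0.0
```

View pics/k_sc.png

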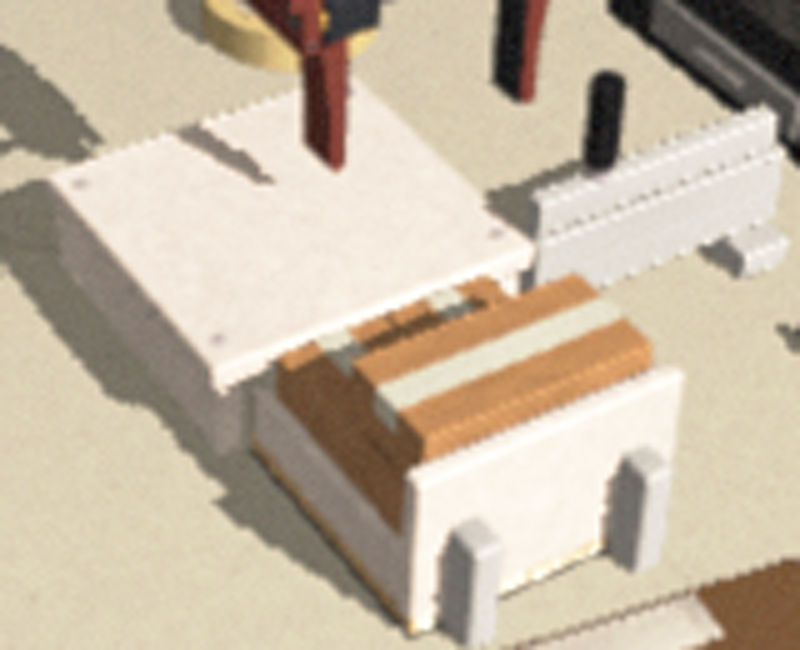

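View pics/k_wrist.png

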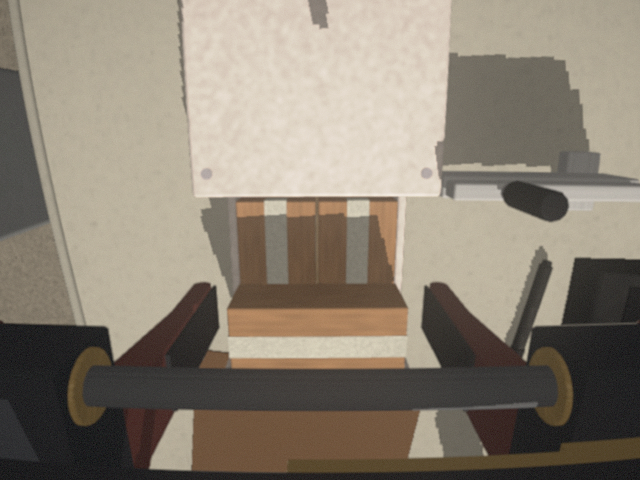

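```bash
python3 - <<'E'
from mv import *
c,st=load("k_wrist.pkl")
crop(c,180,160,450,380,2.9,"pics/k_w2.png")
t=lambda uv,z:[w2st(*p[:2]).round(1).tolist() for p in onz(c,uv,z,st)]
print(t([(229,308),(407,308)],104),t([(231,285),(404,285)],58),t([(194,195),(440,195)],60),t([(538,205)],140))
E
```

```text
[[-57.6, -3.2], [59.3, -3.7]] [[-65.6, -4.6], [66.8, -5.2]] [[-87.9, 64.9], [89.0, 64.4]] [[118.9, 71.2]]
```

View pics/k_w2.png

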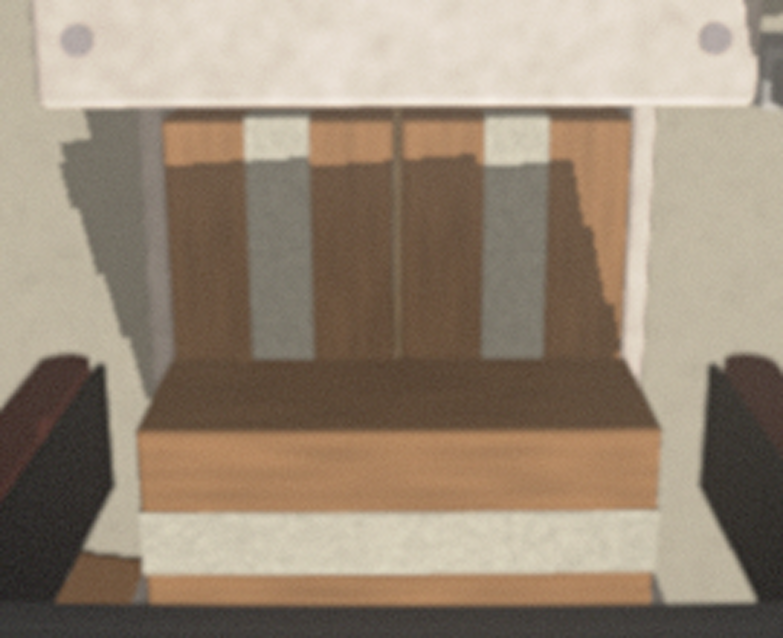

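View pics/k_top.png

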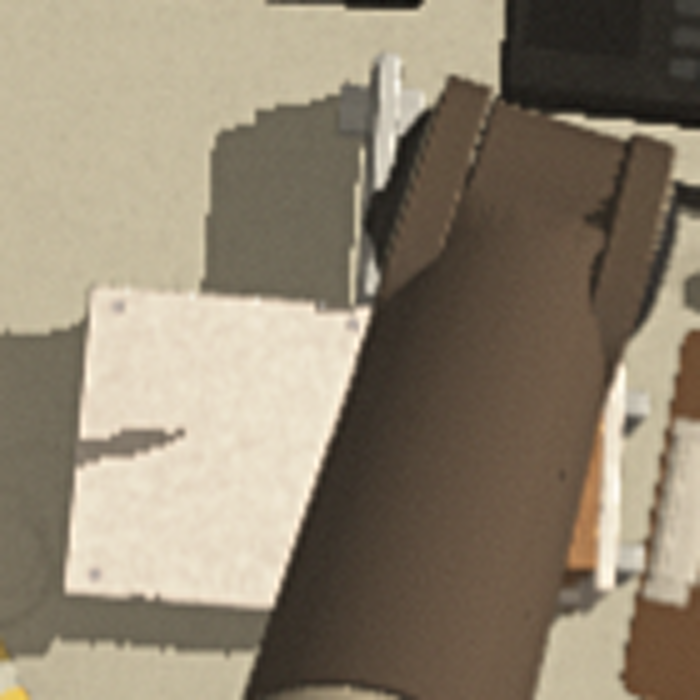

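```bash
python3 - <<'E'
from fit import *
from mv import *
c,st=load("k_wrist.pkl"); P=cloud(c,st)
m=(P[...,2]>137)&(P[...,2]<143); m[:,:480]=0;m[:,600:]=0;m[:150]=0;m[260:]=0
q=P[m]; (ce,r)=cv2.minEnclosingCircle(q[:,:2].astype(np.float32)); print(len(q),w2st(*ce),r,w2st(*q.mean(0)[:2]))
plan(458,342,175,76.5)
E
```

```text
773 [128.44962828  70.68585305] 9.139636039733887 [127.51225253  70.69619806]
t 15.60 at [542.3 -88.1 184.9] a -4.31 tilt -1.0000 shift cm [-11.64 -42.25   0.93] turn -1.41
```

Emit:
arm_command([
  [[0,-1.0,-3.5,0,-0.12],[0,-2.1,-7.7,0,-0.26],[0,-3.3,-12,0,-0.4],[0,-4.5,-16.4,0,-0.54],[0,-5.7,-20.8,0,-0.68],[0,-6.9,-25.2,0,-0.82],[0,-8.1,-29.6,0,-0.96],[0,-9.3,-34,0,-1.1],[0,-10.5,-38.4,0,-1.25],[0,-11.6,-42.2,0,-1.39]],
])

```text
time: 16.6
ee_pos: [455.3, 343.8, 180.9]
tool_rot: [-2.48, -1.928, 0.003]
force: [0.1, 0.2, 0.0]
finger_gap: 1.002
```

Emit:
arm_command([
  [[0,0,0,0,-0.02],[0,0,0,0,-0.02],[0,0,0,0,-0.02],[0,0,0,0,-0.02],[0,0,0,0,-0.02],[0,0,0,0,-0.02],[0,0,0,0,-0.02],[0,0,0,0,-0.02],[0,0,0,0,-0.02],[0,0,0,0,-0.02]],
])

```text
time: 17.6
ee_pos: [456.7, 342.1, 182.7]
tool_rot: [-2.467, -1.945, -0.0]
force: [0.2, 0.7, -0.2]
finger_gap: 1.001
```

```bash
python3 - <<'E'
from snap import *
plan(458,342,30,76.5)
snap("l")
E
```

```text
t 17.60 at [456.7 342.1 182.7] a 76.49 tilt -1.0000 shift cm [ 0.02  0.13 15.27] turn -0.0
```

View pics/l_wrist.png

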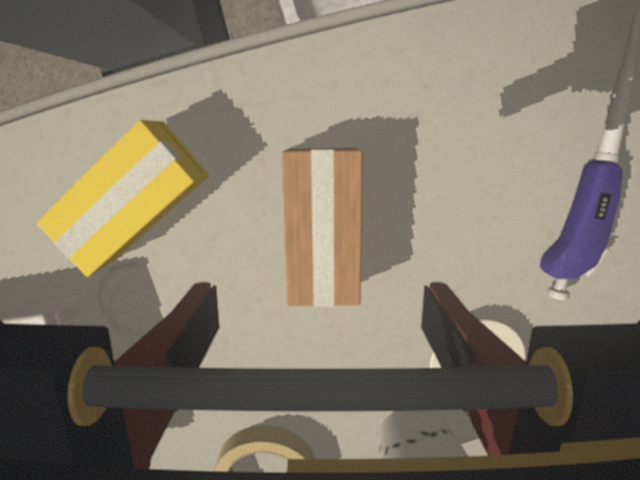

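```bash
python3 - <<'E'
from snap import *
c,st=load("l_wrist.pkl")
W=onz(c,[(283,151),(361,151),(359.5,305),(288,305)],46,st); print(W.round(1),W.mean(0))
for i,j in((0,3),(1,2)): d=W[j]-W[i]; print(np.degrees(np.arctan2(d[1],d[0])),np.linalg.norm(d))
d=W[1]-W[0];print(np.degrees(np.arctan2(d[1],d[0]))-90,np.linalg.norm(d))
print(depthpt(c,[(300,230),(345,260)],st))
m=W.mean(0); plan(m[0],m[1],18,76.5)
E
```

```text
[[392.7 330.6  46. ]
 [405.7 384.6  46. ]
 [521.4 358.7  46. ]
 [508.2 304.   46. ]] [456.98127141 344.48022518  46.        ]
-12.948536281668748 118.51008352292682
-12.61921972211619 118.56241591871132
-13.519655660741563 55.61824143842329
[[451.6088642  328.16415285  46.18214314]
 [482.18919575 355.70199773  46.73972226]]
t 17.65 at [456.7 342.1 182.7] a 76.49 tilt -1.0000 shift cm [ 0.24 -0.03 16.47] turn -0.0
```

Emit:
arm_command([
  [[0,0.2,0,4,-0.007],[0,0.2,0,8.5,-0.007],[0,0.2,0,13,-0.007],[0,0.2,0,16,-0.007],[0,0.2,0,16.5,-0.007],[0,0.2,0,16.5,-0.007],[255,0.2,0,16.5,-0.007],[255,0.2,0,16.5,-0.007],[255,0.2,0,16.5,-0.007],[255,0.2,0,16.5,-0.007]],
])

```text
time: 18.65
ee_pos: [457.6, 344.4, 18.7]
tool_rot: [-2.46, -1.953, -0.003]
force: [-0.1, -0.1, -0.6]
finger_gap: 0.675
```

Emit:
arm_command([
  [[255,0,0,0,0],[255,0,0,0,0],[255,0,0,0,0],[255,0,0,-1,0],[255,0,0,-3,0],[255,0,0,-6,0],[255,0,0,-9,0],[255,0,0,-12,0],[255,0,0,-14,0],[255,0,0,-15,0]],
])

```text
time: 19.65
ee_pos: [457.7, 344.3, 170.0]
tool_rot: [-2.46, -1.953, -0.004]
force: [-0.3, -0.5, -2.5]
finger_gap: 0.66
```

```bash
python3 - <<'E'
from snap import *
s=ctrl.get_state();print(s['force'],s['finger_gap']*88)
plan(*st2w(0,148),170,85.7)
snap("m")
E
```

```text
[-0.29027695 -0.50490598 -2.48249093] 58.10701444312804
t 19.65 at [457.7 344.3 170. ] a 76.88 tilt -1.0000 shift cm [-29.17  16.3   -0.04] turn -0.154
```

View pics/m_wrist.png

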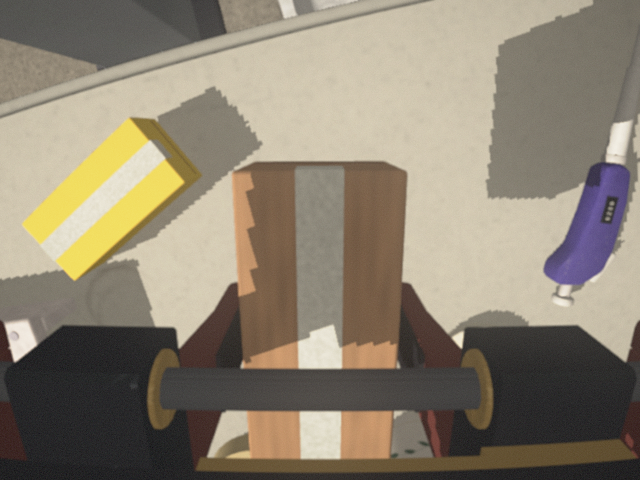

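Emit:
arm_command([
  [[255,-2,1.1,0,-0.02],[255,-5.5,3.1,0,-0.05],[255,-9.5,5.4,0,-0.08],[255,-13.5,7.6,0,-0.11],[255,-17.5,9.9,0,-0.14],[255,-21.5,12.1,0,-0.154],[255,-25,14.1,0,-0.154],[255,-27.5,15.5,0,-0.154],[255,-29,16.3,0,-0.154],[255,-29,16.3,0,-0.154]],
])

```text
time: 20.7
ee_pos: [549.8, 21.2, 166.6]
tool_rot: [2.308, 2.131, -0.004]
force: [0.4, 0.6, -2.7]
finger_gap: 0.659
```

```bash
python3 - <<'E'
from snap import *
s=ctrl.get_state();print(s['force'],s['finger_gap']*88)
plan(*st2w(0.7,150),79.7,85.7)
E
```

```text
[ 0.40479968  0.61663292 -2.73707371] 58.0111331872183
t 20.70 at [549.8  21.2 166.6] a 85.45 tilt -1.0000 shift cm [0.43 0.1  8.69] turn -0.004
```

Emit:
arm_command([
  [[255,0,0,0,0],[255,0.1,0,1,0],[255,0.1,0,3,0],[255,0.1,0,5,0],[255,0.1,0,7,0],[255,0.1,0,8,0],[255,0.1,0,8.4,0],[255,0.1,0,8.4,0],[255,0.1,0,8.4,0],[255,0.1,0,8.4,0]],
])

```text
time: 21.7
ee_pos: [550.9, 25.7, 84.5]
tool_rot: [2.302, 2.136, 0.002]
force: [-0.5, -1.0, -2.7]
finger_gap: 0.659
```

```bash
python3 - <<'E'
from snap import *
s=ctrl.get_state();print(s['force'],s['finger_gap']*88)
plan(*st2w(0.7,150),79.2,85.7)
E
```

```text
[-0.5121653  -0.96717784 -2.72324678] 57.990956928432645
t 21.70 at [550.9  25.7  84.5] a 85.72 tilt -1.0000 shift cm [-0.04  0.02  0.53] turn 0.0
```

Lower it, release, then lift.

Emit:
arm_command([
  [[255,0,0,0.3,0],[255,0,0,0.55,0],[255,0,0,0.55,0],[255,0,0,0.55,0],[0,0,0,0.55,0],[0,0,0,0.55,0],[0,0,0,0.4,0],[0,0,0,-3,0],[0,0,0,-7,0],[0,0,0,-9.5,0]],
])

```text
time: 22.7
ee_pos: [551.0, 25.4, 181.2]
tool_rot: [2.302, 2.136, 0.003]
force: [-0.0, -0.4, -0.0]
finger_gap: 1.0
```

```bash
python3 - <<'E'
from snap import *
s=ctrl.get_state();print(s['force'],s['finger_gap']*88)
plan(*st2w(0,210),120,-4.3)
snap("n")
E
```

```text
[-0.04694653 -0.37206949 -0.01602794] 87.9995762965496
t 22.70 at [551.   25.4 181.2] a 85.70 tilt -1.0000 shift cm [ 5.98 -0.07  6.12] turn 1.571
```

View pics/n_wrist.png

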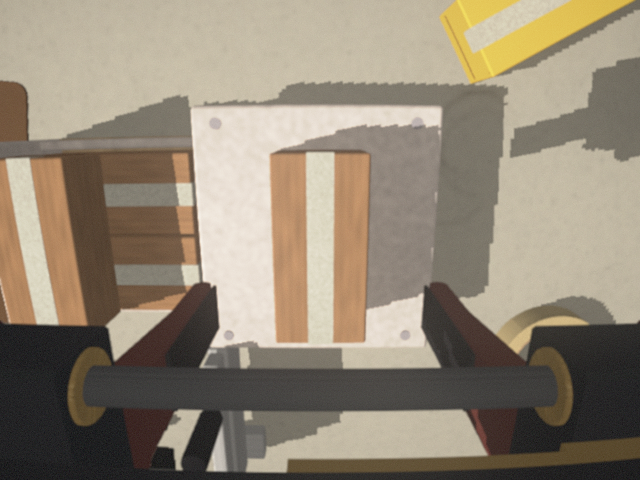

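```bash
python3 - <<'E'
from mv import *
c,st=load("n_wrist.pkl")
crop(c,180,90,450,200,2.9,"pics/n1.png");crop(c,180,240,450,360,2.9,"pics/n2.png")
E
```

```text
(no output)
```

View pics/n1.png

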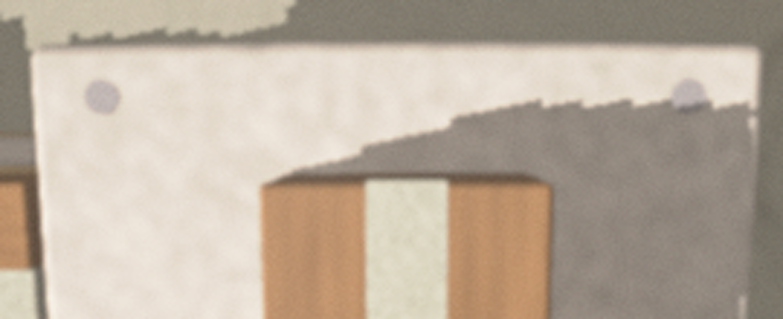

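View pics/n2.png

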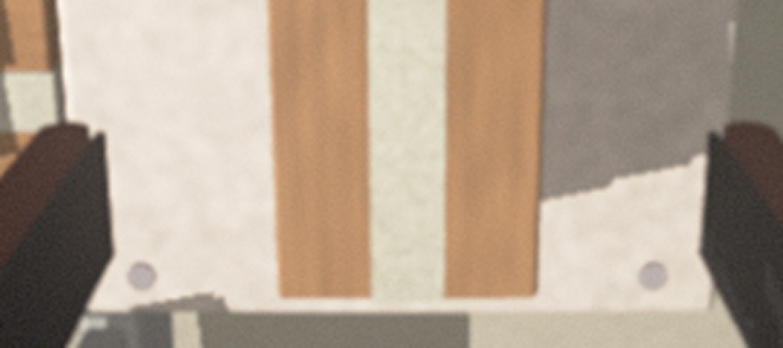

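```bash
python3 - <<'E'
from mv import *
c,st=load("n_wrist.pkl")
A=lambda x,y:(180+x/2.9,90+y/2.9);B=lambda x,y:(180+x/2.9,240+y/2.9)
t=lambda uv,z:[w2st(*p[:2]).round(1).tolist() for p in onz(c,uv,z,st)]
print("deck",t([A(100,46),A(700,48),B(300,309),B(600,311)],60))
print("c2",t([A(263,184),A(550,184),B(281,297),B(535,296)],106))
E
```

```text
deck [[-89.2, 80.5], [-88.7, 217.8], [87.9, 122.2], [88.7, 202.3]]
c2 [[-60.1, 122.5], [-60.1, 178.6], [58.9, 122.6], [58.7, 179.1]]
```

Emit:
arm_command([
  [[0,2,0,0,0.14],[0,5,-0.1,1,0.28],[0,6.0,-0.1,3,0.42],[0,6.0,-0.1,5,0.56],[0,6.0,-0.1,6.0,0.7],[0,6.0,-0.1,6.0,0.85],[0,6.0,-0.1,6.0,1.0],[0,6.0,-0.1,6.0,1.14],[0,6.0,-0.1,6.0,1.29],[0,6.0,-0.1,6.0,1.43]],
])

```text
time: 23.75
ee_pos: [553.7, 85.6, 118.5]
tool_rot: [3.14, 0.094, -0.0]
force: [0.1, 0.4, 0.2]
finger_gap: 0.998
```

Emit:
arm_command([
  [[0,0,0,0,0.141],[0,0,0,0,0.141],[0,0,0,1,0.141],[0,0,0,3,0.141],[0,0,0,4.5,0.141],[0,0,0,4.8,0.141],[0,0,0,4.8,0.141],[0,0,0,4.8,0.141],[0,0,0,4.8,0.141],[0,0,0,4.8,0.141]],
])

```text
time: 24.75
ee_pos: [554.1, 85.6, 71.2]
tool_rot: [-3.139, 0.117, -0.002]
force: [0.9, -0.3, -0.3]
finger_gap: 0.997
```

```bash
python3 - <<'E'
from mv import *
s=ctrl.get_state();print(s['force'],w2st(*s['ee_pos'][:2]))
plan(*st2w(0,66),72,-4.3)
E
```

```text
[ 0.89585873 -0.29904598 -0.27938104] [ -0.77592472 210.45492768]
t 24.75 at [554.1  85.6  71.2] a -4.28 tilt -1.0000 shift cm [ 0.07 14.45 -0.08] turn 0.0
```

Emit:
arm_command([
  [[0,0,1,0,0],[0,0,2,0,0],[0,0,3,0,0],[0,0,4,0,0],[0,0,5,0,0],[0,0,6,0,0],[0,0,7,0,0],[0,0,8,0,0],[0,0,9,0,0],[0,0,10,0,0]],
])

```text
time: 25.75
ee_pos: [546.2, -15.1, 70.6]
tool_rot: [-3.139, 0.118, 0.0]
force: [0.3, 1.5, 1.4]
finger_gap: 1.003
```

Emit:
arm_command([
  [[0,0,1.0,0,0],[0,0,2.0,0,0],[0,0,2.7,0,0],[0,0,3.1,0,0],[0,0,3.3,0,0],[0,0,3.5,0,0],[0,0,3.7,0,0],[0,0,3.8,0,0],[0,0,3.8,0,0],[0,0,3.8,0,0]],
])

```text
time: 26.75
ee_pos: [543.5, -52.2, 70.7]
tool_rot: [3.139, -0.118, 0.0]
force: [-1.2, -0.4, 0.3]
finger_gap: 0.998
```

```bash
python3 - <<'E'
from mv import *
s=ctrl.get_state();print(s['force'],w2st(*s['ee_pos'][:2]))
plan(*st2w(0,66),72,-4.3)
E
```

```text
[-1.15534348 -0.44722961  0.32879443] [-1.0624354  72.24210872]
t 26.75 at [543.5 -52.2  70.7] a -4.29 tilt -1.0000 shift cm [ 0.11  0.62 -0.13] turn 0.0
```

Emit:
arm_command([
  [[0,0,0.1,0,0],[0,0,0.2,0,0],[0,0,0.3,0,0],[0,0,0.4,0,0],[0,0,0.5,0,0],[0,0,0.6,0,0],[0,0,0.65,0,0],[0,0,0.65,0,0],[0,0,0.65,0,0],[0,0,0.65,0,0]],
])

```text
time: 27.75
ee_pos: [543.0, -58.0, 70.7]
tool_rot: [-3.139, 0.117, -0.0]
force: [-0.7, 5.5, 2.5]
finger_gap: 1.001
```

```bash
python3 - <<'E'
from mv import *
s=ctrl.get_state();print(s['force'],w2st(*s['ee_pos'][:2]))
plan(*st2w(0,66),72,-4.3)
E
```

```text
[-0.65113398  5.54459621  2.46544101] [-1.08763053 66.43300732]
t 27.75 at [543.  -58.   70.7] a -4.27 tilt -1.0000 shift cm [ 0.11  0.04 -0.13] turn 0.001
```

Emit:
arm_command([
  [[0,0,0.1,0,0],[0,0,0.2,0,0],[0,0,0.25,0,0],[0,0,0.25,0,0],[0,0,0.25,0,0],[0,0,0.25,0,0],[0,0,-1.0,0,0],[0,0,-3.0,-3.0,0],[0,0,-3.0,-7.0,0],[0,0,-3.0,-11.0,0]],
])

```text
time: 28.75
ee_pos: [544.6, -28.9, 181.3]
tool_rot: [3.137, -0.118, -0.002]
force: [0.9, 0.3, 0.7]
finger_gap: 0.997
```

```bash
python3 - <<'E'
from snap import *
o=snap("p",("scene","wrist")); crop(o["scene"][0],270,210,430,340,5,"pics/p_sc.png")
c,st=o["wrist"]; plan(*st2w(129,70),112,-4.3)
E
```

```text
t 28.85 at [547.9 -29.9 185.3] a -4.36 tilt -1.0000 shift cm [12.67  2.47  7.43] turn -0.001
```

View pics/p_wrist.png

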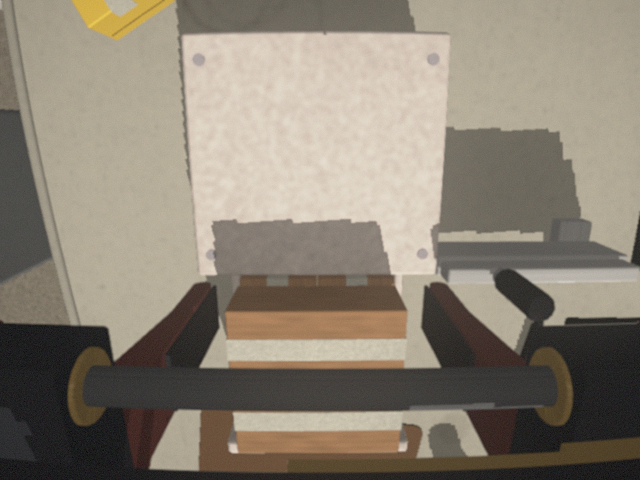

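View pics/p_sc.png

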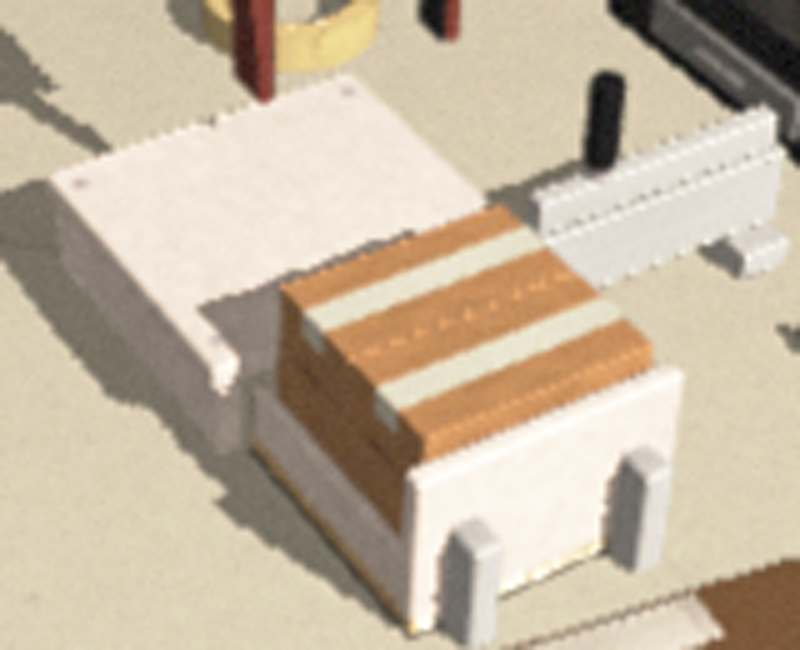

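Emit:
arm_command([
  [[0,3,0.5,0,0],[0,6.5,1.3,0,0],[0,10,2,0,0],[0,12,2.4,0,0],[0,12.7,2.5,0,0],[0,12.7,2.5,0,0],[0,12.7,2.5,0,0],[0,12.7,2.5,2,0],[0,12.7,2.5,5,0],[0,12.7,2.5,7,0]],
])

```text
time: 29.85
ee_pos: [668.4, -62.3, 109.5]
tool_rot: [-3.139, 0.117, 0.002]
force: [-0.7, 0.9, 0.0]
finger_gap: 1.001
```

```bash
python3 - <<'E'
from mv import *
s=ctrl.get_state();print(s['force'],w2st(*s['ee_pos'][:2]))
plan(673.2,-64.6,112.5,-4.3)
E
```

```text
[-0.70492847  0.94408314  0.03910202] [124.2725248   71.53539371]
t 29.85 at [668.4 -62.3 109.5] a -4.27 tilt -1.0000 shift cm [ 0.5   0.19 -0.31] turn 0.0
```

Emit:
arm_command([
  [[0,0.4,0.1,-0.3,0],[0,0.4,0.1,-0.3,0],[255,0.4,0.1,-0.3,0],[255,0.4,0.1,-0.3,0],[255,0.4,0.1,-0.3,0],[255,0.4,0.1,-0.3,0],[255,0.4,0.1,-0.3,0],[255,0.4,0.1,-0.3,0],[255,0.4,0.1,-0.3,0],[255,0.4,0.1,-0.3,0]],
])

```text
time: 30.85
ee_pos: [673.8, -64.4, 113.6]
tool_rot: [-3.139, 0.118, 0.0]
force: [0.4, 0.4, -0.3]
finger_gap: 0.312
```

```bash
python3 - <<'E'
from mv import *
s=ctrl.get_state();print(s['force'],s['finger_gap']*88,w2st(*s['ee_pos'][:2]))
plan(*st2w(-36,70),112.5,-4.3)
E
```

```text
[ 0.36107916  0.43833063 -0.27042343] 27.474243179664796 [129.84492415  69.8113949 ]
t 30.85 at [673.8 -64.4 113.6] a -4.30 tilt -1.0000 shift cm [-16.58  -0.02   0.11] turn 0.0
```

Emit:
arm_command([
  [[255,0,0,0,0],[255,0,0,0,0],[255,0,0,0,0],[255,-0.8,0,0,0],[255,-2.3,0,0,0],[255,-4,0,0,0],[255,-6,0,0,0],[255,-8,0,0,0],[255,-10,0,0,0],[255,-12,0,0,0]],
])

```text
time: 31.85
ee_pos: [553.7, -55.5, 113.5]
tool_rot: [3.139, -0.118, 0.003]
force: [3.8, -1.2, -2.8]
finger_gap: 0.202
```

```bash
python3 - <<'E'
from mv import *
s=ctrl.get_state();print(s['force'],s['finger_gap']*88,w2st(*s['ee_pos'][:2]))
plan(*st2w(-36,70),112.5,-4.3)
E
```

```text
[ 3.7985757  -1.17628395 -2.76555655] 17.74420519202525 [ 9.38346812 69.69693286]
t 31.85 at [553.7 -55.5 113.5] a -4.29 tilt -1.0000 shift cm [-4.54 -0.03  0.09] turn 0.0
```

Emit:
arm_command([
  [[255,-1.5,0,0,0],[255,-2.8,0,0,0],[255,-3.5,0,0,0],[255,-3.9,0,0,0],[255,-4.2,0,0,0],[255,-4.4,0,0,0],[255,-4.6,0,0,0],[255,-4.75,0,0,0],[255,-4.85,0,0,0],[255,-4.85,0,0,0]],
])

```text
time: 32.85
ee_pos: [508.7, -52.2, 113.6]
tool_rot: [3.138, -0.117, 0.009]
force: [13.3, -2.7, -19.4]
finger_gap: 0.201
```

```bash
python3 - <<'E'
from mv import *
s=ctrl.get_state();print(s['force'],s['finger_gap']*88,w2st(*s['ee_pos'][:2]))
E
```

```text
[ 13.32340164  -2.71218723 -19.39229844] 17.69456733891486 [-35.73711166  69.64655206]
```

Emit:
arm_command([
  [[255,-0.1,0,0,0],[255,-0.1,0,0,0],[0,-0.1,0,0,0],[0,0,0,0,0],[0,0,0,0,0],[0,0,0,0,0],[0,0,0,-3,0],[0,0,0,-7,0],[0,0,0,-11,0],[0,0,-3,-14,0]],
])

```text
time: 33.85
ee_pos: [508.0, -25.6, 256.4]
tool_rot: [3.138, -0.128, 0.004]
force: [0.7, 0.4, 0.0]
finger_gap: 0.887
```

Emit:
arm_command([
  [[0,-1,-5,-2,0],[0,-2,-10,-3,0],[0,-3,-15,-3,0],[0,-4,-20,-3,0],[0,-5,-24,-3,0],[0,-5,-26,-3,0],[0,-5,-26,-3,0],[0,-5,-26,-3,0],[0,-5,-26,-3,0],[0,-5,-26,-3,0]],
])

```text
time: 34.85
ee_pos: [478.2, 239.2, 283.9]
tool_rot: [-3.139, 0.122, -0.0]
force: [-0.3, -0.9, -0.2]
finger_gap: 0.997
```

```bash
python3 - <<'E'
from fit import *
from snap import *
s=ctrl.get_state();print(s['time'],s['ee_pos'],s['force'])
o=snap("q",("scene","top")); crop(o["scene"][0],270,210,430,340,5,"pics/q_sc.png"); crop(o["top"][0],280,150,420,290,5,"pics/q_top.png")
E
```

```text
34.85 [478.18716623 239.18874218 283.88255704] [-0.33629431 -0.90687    -0.24865799]
```

View pics/q_sc.png

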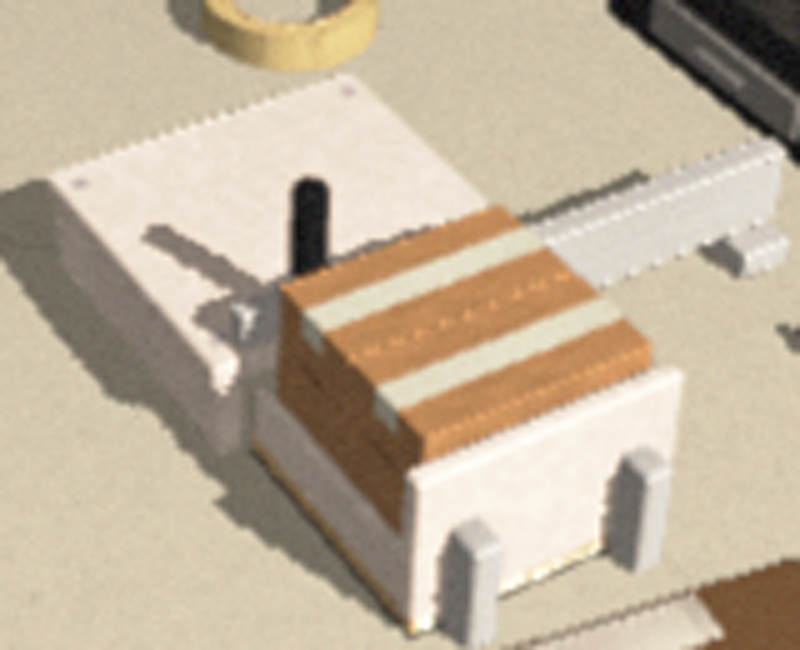

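View pics/q_top.png

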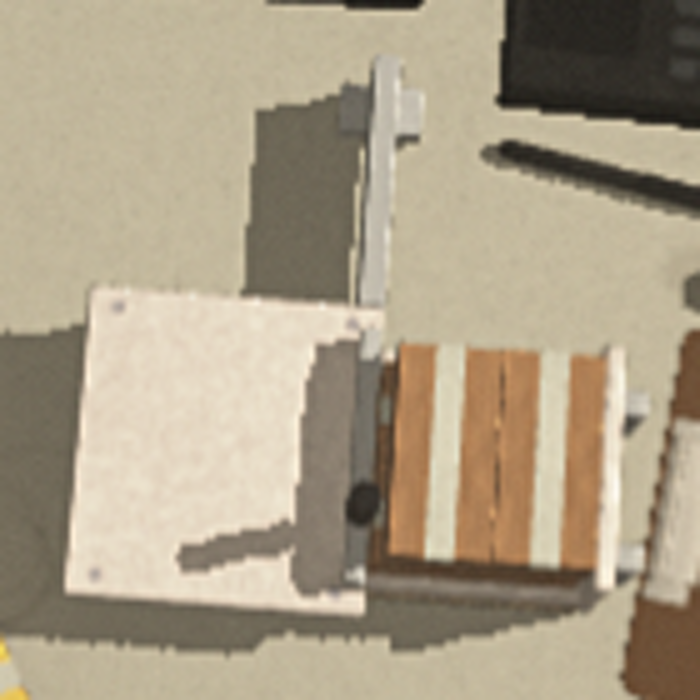

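View pics/q_scene.png

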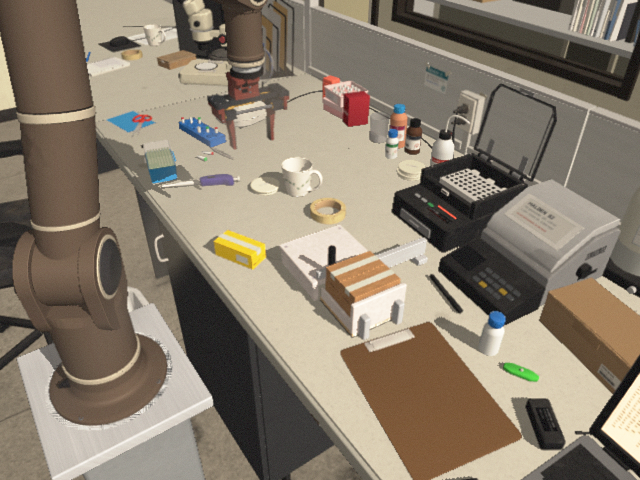

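```bash
python3 - <<'E'
from fit import *
from mv import *
c,st=load("q_top.pkl"); P=cloud(c)
S=np.zeros_like(P[...,:2]); d=P[...,:2]-[SX,SY]; cs,sn=np.cos(SYAW),np.sin(SYAW)
S[...,0]=cs*d[...,0]+sn*d[...,1]; S[...,1]=-sn*d[...,0]+cs*d[...,1]
m=(abs(P[...,2]-104)<6)&(abs(S[...,0])<90)&(S[...,1]<60)&(S[...,1]>-62)
r=cv2.minAreaRect(S[m].astype(np.float32)); print("upper",r,np.median(P[m][:,2]),np.percentile(S[m],[1,99],axis=0))
for n in("a_top.pkl","q_top.pkl"):
    c=load(n); c=c[0] if isinstance(c,tuple) else c
    P=cloud(c); m=(P[...,2]>132)&(P[...,2]<146); m[:,:330]=0;m[:,375:]=0;m[:230]=0;m[265:]=0
    q=P[m]; print("knob",n,len(q),w2st(*q.mean(0)[:2]))
    if n[0]=="a":
        pass
T=lambda x,y:(280+x/5,150+y/5)
t=load("q_top.pkl")[0]
for a in (SYAW,):
    print("c corners",[w2st(*p[:2]).round(1).tolist() for p in onz(t,[T(400,344),T(390,553),T(607,355),T(598,570)],104)])
    print("deck",[w2st(*p[:2]).round(1).tolist() for p in onz(t,[T(93,290),T(66,592),T(364,612)],60)])
E
```

```text
upper ((-1.2451705932617188, -2.7805328369140625), (121.41291046142578, 117.38833618164062), 0.531211256980896) 103.26567793951426 [[-60.90870084 -59.58326633]
 [ 58.10687352  54.5035022 ]]
knob a_top.pkl 37 [-33.20678759  70.78870196]
knob q_top.pkl 32 [-37.61760829  70.73758991]
c corners [[56.7, 54.0], [-60.9, 52.0], [59.7, -61.7], [-61.5, -62.4]]
deck [[85.4, 229.7], [-90.3, 229.4], [-88.4, 61.7]]
```

```bash
python3 - <<'E'
from bench import hand_in
print(hand_in())
E
```

```text
the job is handed in; nothing more can be done
None
```

The job is done and handed in at about 35 s of the 72 s allowed; `hand_in` gives no verdict.

**What I did:**
1. Opened the gate to its stop. The force there was about 20 N, and the wrist camera put the knob at about x = 128.4 mm (129 is fully open).
2. Gripped carton_1 on the deck, without lifting it, to straighten and centre it. I then pushed it over the bottom layer until it met the end stop.
3. Picked up the brown carton from the worktop, not the yellow one. I set it square on the deck and pushed it in behind until it pressed against carton_1.
4. Closed the gate to its stop. The force was about 13 N and the travel 165 mm. I then pulled the arm clear.

**Last checks:**
- **Upper layer:** the final top view puts its centre at station (-1.2, -2.8) mm against a nominal (0, -3). It measures 121 x 117 mm, is within about 0.5° of square, and its top is at z of about 103 mm.
- **Gate:** the knob reads x = -37.6 mm in the final top view and -35.7 mm by the arm, against -36 when shut.
- **Other things:** the bottom layer, the bystanders and the yellow box look unmoved in the final pictures. I compared these by eye and did not measure each one.
- **Disagreements:** the cameras differed by 1–3 mm on the station's position. I used the wrist-camera fit, and the gate stops agreed with it to within about 1 mm.

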